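Replace a keyed gear, fit its collar and put the spanners away

TASK

Replace the gear of this drive: lift the worn brown gear off the shaft and lay it in the black scrap box; put the good gear on the shaft, hub up, and turn it until its keyway meets the red key and it drops fully home on the shoulder; then put the brass collar on in the same way, until it sits flat on the gear's hub. Lay every spanner on the bench flat on the floor of the tool tray, lengthwise, handles towards the red end and none on top of another, before, between or after. Leave the can and the dish where they stand.

Things in the scene. Friction and masses are not known exactly. Their poses are not given: they have to be found in the camera images.
- housing: Blue round bearing housing fixed to the bench: flange 120 mm diameter, 26 mm high, with an upright steel shaft in its middle. Origin on the shaft axis at bench level, z up; +x is the side of the shaft's key, also shown by a red stripe on the flange. A 38 mm diameter shoulder reaches 32 mm high; the shaft above it is 23 mm in diameter.
- shaft_top (a point): Top of the shaft, on its axis, 92 mm above the bench. From 76 mm up the shaft is a plain 22 mm pilot, tapering to 14 mm over the last 8 mm. A part put over it with its keyway off the key rests on the key's top; with its keyway over the key it slides down.
- key_top (a point): Middle of the top of the red key, 13 mm from the shaft axis towards the housing's +x, 76 mm above the bench. The key is 8 mm wide, stands out to 17 mm from the axis and runs from 32 to 76 mm high.
- gear: Dark steel gear, about 300 g: toothed rim 88 mm over the teeth, 10 mm thick, with a bright hexagonal hub 44 mm across flats from the rim up to 32 mm. Origin on its axis at the underside, z up (hub on top). Bore 26 mm all through. Hub flats face 0, 60, 120.. degrees from +x. Lies hub up on the bench at the start. Fully home its origin is 32 mm above the bench.
- gear_keyway (a point): Keyway at the top of the gear's hub, 16 mm from its axis towards the gear's +x, 32 mm above its underside, shown by red paint on rim and hub. The keyway runs all through, 11 mm wide, reaching 18.5 mm from the axis.
- worn_gear: Rust-brown worn gear with broken teeth, same shape and size as the good one, no red paint. At the start it sits fully home on the shaft, hub up, free to be lifted straight off: its origin (on its axis, underside) is then 32 mm above the bench.
- scrap_box: Black open box fixed to the bench, 116 x 116 mm outside, walls 4 mm thick and 25 mm high, inner floor 4 mm above the bench; origin at the centre of its underside. The worn gear goes in here.
- collar: Brass hexagonal collar, 44 mm across flats, 16 mm high, about 120 g. Origin on its axis at the underside, z up. Bore 26 mm; flats face 0, 60, 120.. degrees from +x. Flat on the bench at the start. Fully home on the gear's hub its origin is 64 mm above the bench.
- collar_keyway (a point): Keyway at the top of the collar, 16 mm from its axis towards the collar's +x, 16 mm above its underside, shown by red paint on its top and on that flat. It runs all through, 11 mm wide, reaching 18.5 mm from the axis.
- tray: Grey open tool tray with one red end, fixed to the bench: 180 x 180 mm outside, walls 4 mm thick and 22 mm high, inner floor 4 mm above the bench. Origin at the centre of its underside; the red end is at -x, z up.
- spanner1: Flat open-ended spanner whose handle is blue, 130 mm long along x, 10 mm thick, 120 g nominal; may be absent. Origin at mid length on the underside, z up, close to its centre of mass. The bar is 14 mm wide from x = -65 (handle end, coloured up to x = 0) to +33 mm; the steel jaw end, 30 mm wide, reaches from +32 to +65 mm. Lies flat on the bench at the start.
- spanner1_handle (a point): Point near the handle end of the blue spanner, 60 mm from its origin towards -x, 5 mm above its underside.
- spanner2: Flat open-ended spanner whose handle is green, 130 mm long along x, 10 mm thick, 120 g nominal; may be absent. Origin at mid length on the underside, z up, close to its centre of mass. The bar is 14 mm wide from x = -65 (handle end, coloured up to x = 0) to +33 mm; the steel jaw end, 30 mm wide, reaches from +32 to +65 mm. Lies flat on the bench at the start.
- spanner2_handle (a point): Point near the handle end of the green spanner, 60 mm from its origin towards -x, 5 mm above its underside.
- spanner3: Flat open-ended spanner whose handle is orange, 130 mm long along x, 10 mm thick, 120 g nominal; may be absent. Origin at mid length on the underside, z up, close to its centre of mass. The bar is 14 mm wide from x = -65 (handle end, coloured up to x = 0) to +33 mm; the steel jaw end, 30 mm wide, reaches from +32 to +65 mm. Lies flat on the bench at the start.
- spanner3_handle (a point): Point near the handle end of the orange spanner, 60 mm from its origin towards -x, 5 mm above its underside.
- spray_can: Upright spray can, 54 mm diameter, 120 mm high, origin at its underside; a bystander.
- parts_dish: Steel dish, 80 mm diameter, 35 mm high, origin at its underside; a bystander.
There are look-alikes about, which are no part of the job. Leave any blue or turquoise look-alike of the gear alone. What is shaped like the spanner3 but pink is not meant.

How it is judged:
On the way, in this order (a step that is already met when the one before it is completed fails the run):
1. the worn gear lies in the scrap box (horizontal distance between worn_gear and scrap_box below 0.03 m and z of worn_gear in the frame of scrap_box below 0.042 m), for 0.2 s.
2. the gear is fully home on the keyed shaft, hub up (horizontal distance between gear and housing below 0.005 m and z of gear in the frame of housing between 0.028 and 0.036 m and angle between gear's own z axis and vertical below 0.1 rad and angle between the x axis of gear and the x axis of housing, either way round below 0.2 rad), for 0.2 s.
3. the collar is fully home on the gear's hub (all of step 2 and horizontal distance between collar and housing below 0.005 m and z of collar in the frame of housing between 0.06 and 0.068 m and angle between collar's own z axis and vertical below 0.1 rad and angle between the x axis of collar and the x axis of housing, either way round below 0.2 rad), for 0.2 s.
At the end, for the whole second after the job is handed in: Worn gear in the box; gear underside 32 mm and collar underside 64 mm above the bench (4 mm), 5 mm from the axis, on the key, level; each spanner flat on the tray floor (within 5 mm), along it within 0.3 rad, within 35 mm of its centre lengthwise, handle to the red end; all at rest (all of step 1 and all of step 3 and linear speed of each of gear, collar, worn_gear, spanner1, spanner2, spanner3 below 0.02 m/s and x of spanner1 in the frame of tray between -0.035 and 0.035 m and y of spanner1 in the frame of tray between -0.085 and 0.085 m and z of each of spanner1, spanner2, spanner3 in the frame of tray below 0.009 m and angle between each of spanner1, spanner2, spanner3's own z axis and vertical below 0.12 rad and angle between the x axis of each of spanner1, spanner2, spanner3 and the x axis of tray, either way round below 0.3 rad and x of each of spanner1_handle, spanner2_handle, spanner3_handle in the frame of tray below -0.02 m and x of spanner2 in the frame of tray between -0.035 and 0.035 m and y of spanner2 in the frame of tray between -0.085 and 0.085 m and x of spanner3 in the frame of tray between -0.035 and 0.035 m and y of spanner3 in the frame of tray between -0.085 and 0.085 m); the robot touches nothing.
It fails at once if the can or the dish is moved more than 30 mm (distance of any of spray_can, parts_dish from where it was at the start of the episode above 0.03 m).
Of spanner1, spanner2, spanner3 only 2 to 3 are there at a start; the rules pass over those that are not, and their reading is None.
At some moment in a run one of gear, collar, spanner1, spanner2, spanner3 may be knocked a few centimetres aside while the robot is not near it.
It also fails if it takes over 210 s, if anything falls off the work surface, if the arm or the gripper's body presses on something with over 40 N, if the wrist force passes 120 N, or if a joint passes its speed limit or range.

ROBOT

A 6-joint arm with a two-finger parallel gripper is mounted at the origin on the work surface. World frame = base frame: x ahead of the robot, y to its left, z up, the work surface at z = 0. Lengths are in m, angles in rad, forces in N, time in s.
With the tool pointing down it reaches from about 0.3 to 0.875 m from the base axis. Payload 6.4 kg.
Tool frame: the origin (TCP) lies on the centre line of the jaws, within the pads' length; the fingertips stand 11 mm ahead of it and the grasp point (between the pads) lies 8 mm behind it; x points along the fingers, y is the direction in which the jaws open and shut, and the axes are right-handed (so a half turn about x gives the same grasp; the last joint's range is limited). The gripper opens to 85 mm and grips with 20 to 120 N. Pads are 22 mm wide; open, the fingers measure 114 mm over their backs; the gripper's body (76 mm by 85 mm) begins 54 mm behind the grasp point. The pads swing forward as they close: fully open they stand 13 mm farther back than shut.
Start: joints at [1.023, 0.181, 1.607, -0, 1.354, -0.206], TCP at [0.193, 0.542, 0.242] pointing down, gripper open.
Joint ranges: [-2.99, 2.99], [-0.89, 2.07], [0.3, 2.58], [-1.14, 4.28], [0, 2.63], [-3.12, 3.12]. Speed limits (rad/s): [2.57, 2.57, 3.01, 3.14, 3.14, 3.14].

INTERFACE

Orientations are given as a unit quaternion [w, x, y, z].
In Python, from bench import ctrl, camera, hand_in gives the robot as it stands. The module is installed in compiled form; this text tells all that it offers.
- The arm moves only by the tool drive_tool, never from a script. Its argument "increments" is a list of rows, each a list of 7 numbers: the shift along the tool's x, y, z in m, then the turn, a rotation vector about the tool's x, y, z in degrees, then the gripper's target within -1 to 1 (fully open at 1, half-way at 0, shut at -1). In form: [[dx, dy, dz, rx, ry, rz, claw], ...]. A call has 1 to 10 rows; each row shifts and turns the commanded pose from where the row before left it, along the tool's axes as they then stand; what a row does not reach is not made up. A row lasts 1/8 s, in which the tool goes at most 62.5 mm and 10.7 degrees, less where a joint would pass 70% of its speed; a pose out of reach is approached as far as the arm can. A call is refused whole if a number of a shift passes 0.0625 or a number of a turn 10.7, either way. A call with a gripper value outside its range is refused whole. The fingers move at their own pace and stop on an object; the grip force is fixed at half the most. Time passes only in rows, so rows that do not move let the fingers close. It gives the time, the measured TCP pose, the force and the opening at its end, in the units of the state.
- ctrl.get_obs(): the state, without advancing time (a new reading comes with each control period).
- camera(name): name is "scene" or "top"; returns a dict with "img" (480x640x3 uint8, red, green, blue), "depth" (480x640 float32, m along the optical axis (not along the pixel's ray), 0 where there is no reading), "fx", "fy", "cx", "cy" (pixels), "world_from_camera" (4x4, takes a point from camera to world coordinates). Camera axes: x right, y down, z forward; pixel columns grow to the right and rows downward; lengths in m; the calibration is good to about 2 mm. A picture is of the moment at which its call begins.
- hand_in(): hands the job in, once; it reports no verdict.
The state is a dict: "time_s": time; "q": joint angles; "dq": joint speeds; "joint_efforts": joint torques, N m; "eef_pos": TCP position; "eef_rot": TCP orientation; "wrist_force": force on the tool from outside, world axes, zero at the start; "torque": the same for the moment, N m; "opening": opening from 0.0 (shut) to 1.0 (fully open).
Only numpy, scipy, OpenCV 4.12 (cv2) and the standard library are available. Lean on these libraries where they do the work, as an engineer would, in place of code of your own. Each camera call takes 0.05 s, during which the arm holds its last target.

## Working session

There is one attempt and no reset: what is moved stays moved. The work goes in short steps, Python scripts to look and compute and a tool call to move; the robot and the scene stay as the last step left them, time stands still between calls to the robot, and variables do not carry over. Pictures are saved under pics/ and viewed, and the job is handed in when it is done.

Besides the shell and the picture viewer there is one more tool, called after ">>>" in YAML: its name, and indented under it one key for each argument. drive_tool: Moves the arm, as the interface text tells. Its arguments: {"type":"object","properties":{"increments":{"type":"array","items":{"type":"array","items":{"type":"number"}}}},"required":["increments"]}

```bash
mkdir -p pics
cat > h.py <<'E'
import numpy as np, cv2
from bench import ctrl, camera
def snap(name,fn=None):
    c=camera(name)
    if fn: cv2.imwrite('pics/'+fn,c['img'][:,:,::-1])
    np.savez('last_%s.npz'%name,**{k:np.asarray(v) for k,v in c.items()})
    return c
def ray(c,u,v,z):
    T=np.asarray(c['world_from_camera']);d=T[:3,:3]@np.array([(u-c['cx'])/c['fx'],(v-c['cy'])/c['fy'],1.])
    o=T[:3,3];return o+d*(z-o[2])/d[2]
def proj(c,p):
    T=np.linalg.inv(np.asarray(c['world_from_camera']));q=T[:3,:3]@np.asarray(p)+T[:3,3]
    return q[0]/q[2]*c['fx']+c['cx'],q[1]/q[2]*c['fy']+c['cy']
def cloud(c):
    d=c['depth'];v,u=np.mgrid[0:480,0:640]
    P=np.stack([(u-c['cx'])/c['fx']*d,(v-c['cy'])/c['fy']*d,d],-1)
    T=np.asarray(c['world_from_camera']);return P@T[:3,:3].T+T[:3,3]
E
python3 - <<'E'
from h import *
for n in('top','scene'):
    c=snap(n,n+'0.png');print(n,c['fx'],c['cx'],c['cy'],np.round(c['world_from_camera'],3))
print(ctrl.get_obs())
E
```

```text
top 440.9869001706608 322.83218663895127 234.93333917690364 [[-0.013 -0.978  0.21   0.359]
 [-1.     0.012 -0.005 -0.108]
 [ 0.002 -0.21  -0.978  1.012]
 [ 0.     0.     0.     1.   ]]
scene 495.9911007741063 321.5290721838021 233.60409047891844 [[-0.291  0.639 -0.712  1.526]
 [ 0.957  0.207 -0.204  0.178]
 [ 0.017 -0.74  -0.672  1.023]
 [ 0.     0.     0.     1.   ]]
{'time_s': 0.1, 'q': array([ 1.02267914e+00,  1.81495327e-01,  1.60790851e+00,  3.40053726e-06,
        1.35380243e+00, -2.06319302e-01]), 'dq': array([ 0.00078919,  0.00017763, -0.00061974,  0.00020262,  0.00064511,
        0.00204255]), 'joint_efforts': array([-2.08199722e-04, -4.45876873e+01, -3.52240598e+01, -2.72006509e-04,
        4.18898839e-03, -3.16539422e-05]), 'eef_pos': array([0.19246575, 0.5413205 , 0.24145792]), 'eef_rot': array([ 0.69659435,  0.11972668,  0.69701681, -0.12078659]), 'wrist_force': array([ 0.31604282, -0.68792526,  0.1899115 ]), 'torque': array([-0.02073528,  0.03935003, -0.03599031]), 'opening': 1.0001626854676184}
```

View pics/top0.png

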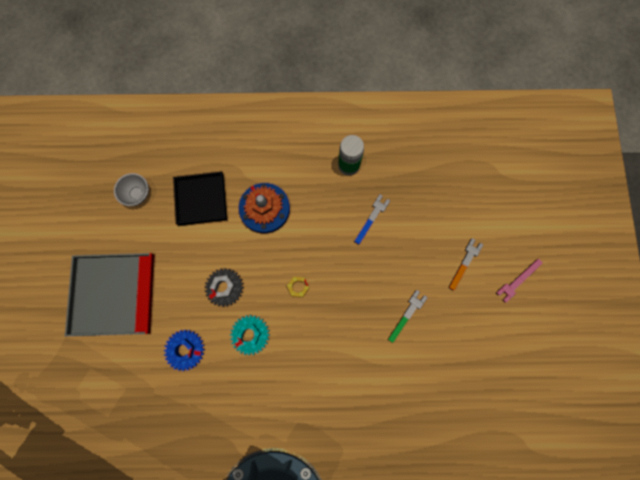

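View pics/scene0.png

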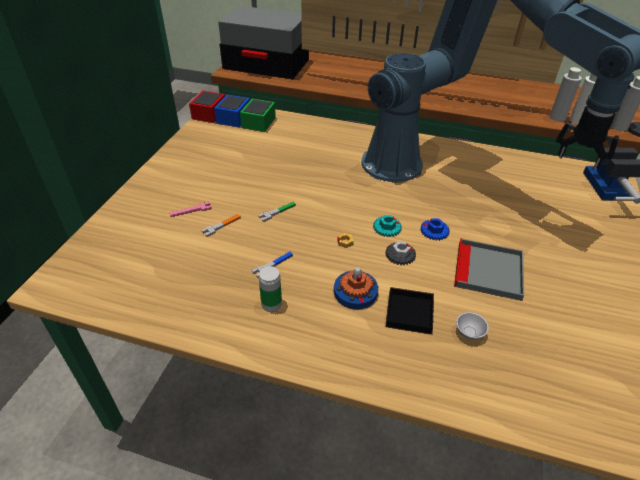

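The top view shows the worn gear (262,205) on the shaft and the good gear (224,287), dark with a bright hub. The look-alike gears are blue (185,350) and turquoise (250,335). The collar is at (298,287). The spanners are blue (371,220), green (407,316) and orange (465,264), and the pink look-alike is at (520,280). The box is at (200,198), the tray at (112,294), the can at (350,155) and the dish at (132,190).

Run:
```python
from h import *
for n in('top','scene'):
    c=dict(np.load('last_%s.npz'%n)); im=c['img']
    b=[(160,150,330,380),(330,120,560,350)] if n=='top' else [(320,200,540,350),(160,180,310,320)]
    for i,(x0,y0,x1,y1) in enumerate(b):
        s=min(800/(x1-x0),600/(y1-y0));k=cv2.resize(im[y0:y1,x0:x1],None,fx=s,fy=s,interpolation=cv2.INTER_CUBIC)
        cv2.imwrite(f'pics/crop_{n}{i}.png',k[:,:,::-1]);print(n,i,s)
```

```text
top 0 2.608695652173913
top 1 2.608695652173913
scene 0 3.6363636363636362
scene 1 4.285714285714286
```

View pics/crop_top0.png

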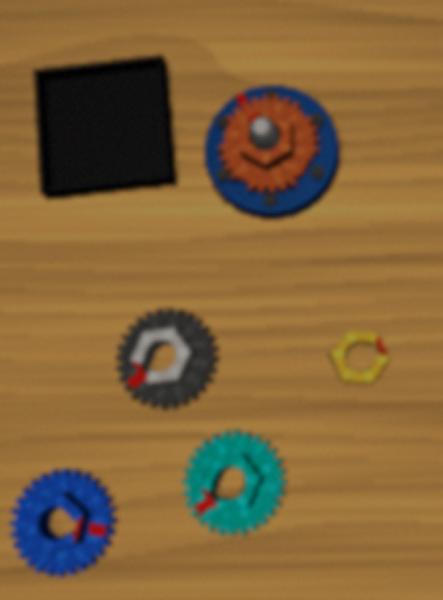

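View pics/crop_scene0.png

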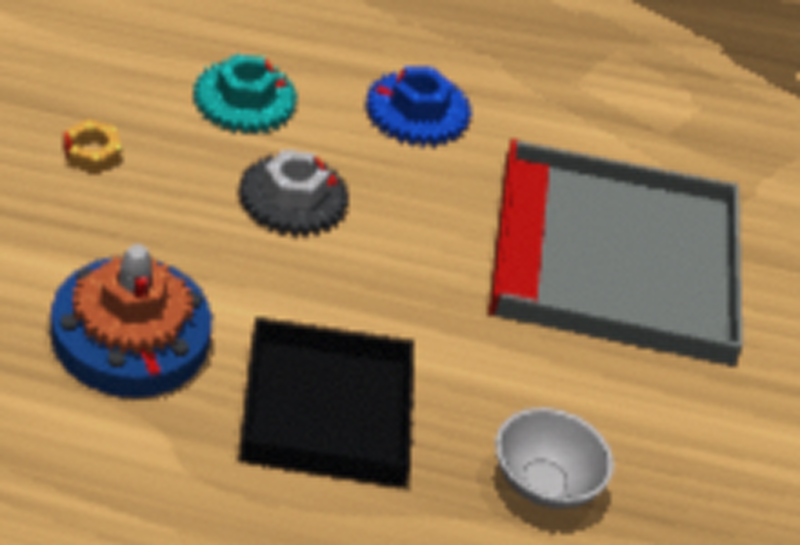

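```bash
cat > meas.py <<'E'
from h import *
def pts(c,uv,rad,mask,zlo,zhi):
    P=cloud(c);m=mask.copy();x,y=uv
    w=np.zeros_like(m);w[max(0,y-rad):y+rad,max(0,x-rad):x+rad]=True
    m&=w&(c['depth']>0)&(P[...,2]>zlo)&(P[...,2]<zhi);return P[m]
def hsv(c): return [a.astype(int) for a in cv2.split(cv2.cvtColor(c['img'],cv2.COLOR_RGB2HSV))]
def circ(P):
    A=np.c_[2*P[:,:2],np.ones(len(P))];s=np.linalg.lstsq(A,(P[:,:2]**2).sum(1),rcond=None)[0]
    return s[:2],np.sqrt(s[2]+s[0]**2+s[1]**2)
def hull_circle(P):
    p=P[:,:2].astype(np.float32);(x,y),r=cv2.minEnclosingCircle(p*1000);return x/1000,y/1000,r/1000
E
python3 - <<'E'
from meas import *
spots=dict(top=dict(gear=(224,287),worn=(262,205),collar=(298,287),box=(200,198),tray=(112,294),dish=(132,190),can=(350,155),blue=(371,220),green=(407,316),orange=(465,264)))
c=dict(np.load('last_top.npz'));P=cloud(c)
for k,(u,v) in spots['top'].items(): print(k,np.round(ray(c,u,v,0.01),3), np.round(P[v,u],3))
h,s,v=hsv(c)
# bench plane height check
print('bench z',np.median(P[380:400,400:500,2]), np.std(P[380:400,400:500,2]))
for k,(uv,r,zl,zh) in dict(flange=((262,205),35,.018,.034),wornrim=((262,205),35,.036,.048),wornhub=((262,205),35,.056,.072),shaft=((262,205),35,.078,.1),gearrim=((224,287),25,.004,.016),gearhub=((224,287),25,.026,.04),collar=((298,287),16,.010,.024)).items():
    p=pts(c,uv,r,np.ones_like(h,bool),zl,zh)
    print(k,len(p),np.round(p.mean(0),4),np.round(hull_circle(p),4),np.round(np.ptp(p,axis=0),4))
E
```

```text
gear [0.456 0.113 0.01 ] [0.457 0.114 0.003]
worn [0.648 0.03  0.01 ] [0.631 0.022 0.067]
collar [ 0.454 -0.055  0.01 ] [ 0.455 -0.054 -0.001]
box [0.667 0.177 0.01 ] [0.669 0.179 0.002]
tray [0.443 0.365 0.01 ] [0.444 0.368 0.004]
dish [0.689 0.339 0.01 ] [0.69  0.341 0.006]
can [ 0.771 -0.181  0.01 ] [ 0.727 -0.173  0.117]
blue [ 0.608 -0.226  0.01 ] [ 0.609 -0.226  0.009]
green [ 0.386 -0.299  0.01 ] [ 0.386 -0.299  0.01 ]
orange [ 0.502 -0.438  0.01 ] [ 0.502 -0.438  0.01 ]
bench z 0.0003478675446965118 0.05535448518035868
flange 983 [0.6337 0.022  0.0259] [0.6411 0.0252 0.0601] [0.1192 0.1184 0.0155]
wornrim 647 [0.6381 0.024  0.0414] [0.6412 0.0254 0.0441] [0.0877 0.0872 0.0118]
wornhub 244 [0.6379 0.0231 0.063 ] [0.6408 0.0247 0.0249] [0.0494 0.0447 0.0156]
shaft 78 [0.6392 0.0245 0.088 ] [0.641  0.0249 0.0107] [0.0211 0.02   0.0174]
gearrim 746 [0.4557 0.1133 0.0096] [0.4528 0.1128 0.062 ] [0.0983 0.0934 0.0118]
gearhub 236 [0.4577 0.1143 0.0315] [0.4577 0.1155 0.0253] [0.0461 0.0486 0.01  ]
collar 219 [ 0.4555 -0.0525  0.0158] [ 0.4556 -0.0536  0.0245] [0.0455 0.0476 0.0111]
```

```bash
cat > all.py <<'E'
from meas import *
def redmask(c):
    h,s,v=hsv(c);return ((h<8)|(h>172))&(s>150)&(v>60)
def sel(c,xy,R,m,zl,zh):
    P=cloud(c);k=m&(c['depth']>0)&(np.hypot(P[...,0]-xy[0],P[...,1]-xy[1])<R)&(P[...,2]>zl)&(P[...,2]<zh);return P[k]
def spanner(c,xy,hr,R=.09):
    h,s,v=hsv(c);P=cloud(c)
    k=(c['depth']>0)&(np.hypot(P[...,0]-xy[0],P[...,1]-xy[1])<R)&(P[...,2]>.005)&(P[...,2]<.02)
    p=P[k][:,:2]
    hm=k&(h>=hr[0])&(h<=hr[1])&(s>140); hp=P[hm][:,:2]
    (cx,cy),(a,b),ang=cv2.minAreaRect((p*1000).astype(np.float32))
    # direction from handle centroid to whole; axis by PCA on handle
    m=p.mean(0);d=np.linalg.svd(p-m,full_matrices=False)[2][0]
    if d@(m-hp.mean(0))<0:d=-d
    t=(p-m)@d;o=m+d*(np.percentile(t,99.5)+np.percentile(t,.5))/2
    hd=np.linalg.svd(hp-hp.mean(0),full_matrices=False)[2][0]
    if hd@d<0:hd=-hd
    n=np.array([-d[1],d[0]])
    return np.round(o,4),'len',round(np.ptp(t),3),'yaw',round(np.degrees(np.arctan2(d[1],d[0])),1),'hyaw',round(np.degrees(np.arctan2(hd[1],hd[0])),1),'rect',round(cx),round(cy),round(a),round(b),'handle c',np.round(hp.mean(0),4),len(hp)
HR=dict(blue=(100,130),green=(40,85),orange=(5,20))
E
python3 - <<'E'
from all import *
for n in('top','scene'):
    c=dict(np.load('last_%s.npz'%n));P=cloud(c);r=redmask(c);one=np.ones_like(r)
    H=np.array([.641,.025]);
    for k,xy,R,m,zl,zh in [('flange',H,.07,one,.022,.030),('rim',H,.05,one,.038,.046),('shaft',H,.03,one,.08,.1),('gearhub',(.457,.1145),.035,one,.028,.036),('gearrim',(.457,.1145),.047,one,.006,.013),('collar',(.4555,-.053),.03,one,.012,.02)]:
        p=sel(c,xy,R,m,zl,zh);print(n,k,len(p),np.round(hull_circle(p),4),np.round(p[:,:2].min(0)/2+p[:,:2].max(0)/2,4),round(np.median(p[:,2]),4))
    for k,xy,R,zl,zh in [('key',H,.025,.05,.08),('stripe',H,.07,.02,.03),('gearred',(.457,.1145),.05,.0,.04),('collred',(.4555,-.053),.03,.0,.02)]:
        p=sel(c,xy,R,r,zl,zh);q=p.mean(0) if len(p) else np.zeros(3);print(n,k,len(p),np.round(q,4),'ang',round(np.degrees(np.arctan2(q[1]-xy[1],q[0]-xy[0])),1))
    for k,xy in dict(blue=(.608,-.226),green=(.386,-.299),orange=(.502,-.438)).items(): print(n,k,*spanner(c,xy,HR[k]))
    for k,xy,R,zl,zh in [('box',(.667,.177),.09,.018,.03),('tray',(.443,.366),.15,.015,.027),('dish',(.69,.34),.06,.02,.045),('can',(.73,-.173),.06,.1,.14)]:
        p=sel(c,xy,R,one,zl,zh);print(n,k,len(p),cv2.minAreaRect((p[:,:2]*1000).astype(np.float32)))
    p=sel(c,(.443,.31),.12,r,.0,.027);print(n,'redend',np.round(p.mean(0),4))
E
```

```text
top flange 866 [0.6408 0.0252 0.0598] [0.641  0.0254] 0.0255
top rim 609 [0.6415 0.0253 0.0441] [0.6414 0.0256] 0.0415
top shaft 74 [0.641  0.0249 0.0107] [0.6412 0.0253] 0.0887
top gearhub 222 [0.457  0.115  0.0249] [0.4573 0.1146] 0.032
top gearrim 680 [0.4573 0.1155 0.0446] [0.4566 0.1152] 0.0096
top collar 207 [ 0.4556 -0.0534  0.0244] [ 0.456  -0.0539] 0.0159
top key 9 [0.6554 0.0345 0.0707] ang 33.5
top stripe 19 [0.6586 0.0383 0.0252] ang 37.2
top gearred 39 [0.4392 0.1375 0.0158] ang 127.7
top collred 6 [ 0.4624 -0.0725  0.0164] ang -70.4
top blue [ 0.6108 -0.2242] len 0.141 yaw -33.0 hyaw -32.6 rect 610 -232 153 128 handle c [ 0.5817 -0.207 ] 116
top green [ 0.3854 -0.2951] len 0.146 yaw -37.3 hyaw -36.3 rect 379 -290 137 149 handle c [ 0.3578 -0.2759] 164
top orange [ 0.5022 -0.4363] len 0.17 yaw -33.0 hyaw -41.8 rect 489 -439 109 154 handle c [ 0.4746 -0.4194] 185
top box 455 ((666.0533447265625, 177.16384887695312), (119.0074234008789, 117.87007904052734), 6.262092113494873)
top tray 848 ((444.79608154296875, 368.67730712890625), (180.39688110351562, 184.95928955078125), 
[... 992 characters left out ...]
 len 0.175 yaw -38.2 hyaw -37.3 rect 386 -296 147 175 handle c [ 0.3631 -0.2764] 53
scene orange [ 0.5048 -0.4383] len 0.156 yaw -34.1 hyaw -32.0 rect 500 -440 167 154 handle c [ 0.4755 -0.419 ] 76
scene box 390 ((666.3283081054688, 174.50155639648438), (122.66148376464844, 116.23329162597656), 6.286929130554199)
scene tray 572 ((446.4111633300781, 365.5863037109375), (189.08035278320312, 181.04664611816406), 0.93919837474823)
scene dish 377 ((685.1837768554688, 329.5646667480469), (78.32974243164062, 77.66641235351562), 60.53842544555664)
scene can 365 ((751.5507202148438, -178.35086059570312), (52.210845947265625, 51.930572509765625), 31.491130828857422)
scene redend [0.4441 0.2922 0.0094]
```

```bash
cat > nav.py <<'E'
import sys,numpy as np
from scipy.spatial.transform import Rotation as Ro
from bench import ctrl
def go(x,y,z,yaw,flip=True):
    o=ctrl.get_obs();w,a,b,c=o['eef_rot'];R=Ro.from_quat([a,b,c,w]).as_matrix()
    p=np.array(o['eef_pos']);jy=np.degrees(np.arctan2(R[1,1],R[0,1]))
    dy=yaw-jy
    if flip: dy=(dy+90)%180-90
    else: dy=(dy+180)%360-180
    j=np.radians(jy+dy);X=np.array([0,0,-1.]);Y=np.array([np.cos(j),np.sin(j),0]);Rt=np.stack([X,Y,np.cross(X,Y)],1)
    d=np.array([x,y,z])-p
    rv=Ro.from_matrix(R.T@Rt).as_rotvec(degrees=True)
    print('t',round(o['time_s'],2),'pos',np.round(p,4),'jaw yaw',round(jy,2),'open',round(o['opening'],3),'F',np.round(o['wrist_force'],1),'T',np.round(o['torque'],2),'q6',round(o['q'][5],2))
    print('rot total deg',np.round(rv,2),'| shift after turn',np.round(Rt.T@d,4),'| shift before turn',np.round(R.T@d,4),'dist',round(np.linalg.norm(d),3))
if __name__=='__main__':
    a=[float(v) for v in sys.argv[1:5]];go(*a,flip=len(sys.argv)<6)
E
python3 nav.py 0.642 0.0247 0.2 90
```

```text
t 0.1 pos [0.1925 0.5413 0.2415] jaw yaw 70.42 open 1.0 F [ 0.3 -0.7  0.2] T [-0.02  0.04 -0.04] q6 -0.21
rot total deg [-19.58  -0.03   0.09] | shift after turn [ 0.0415 -0.5166  0.4495] | shift before turn [ 0.0418 -0.336   0.5967] dist 0.686
```

>>> drive_tool:
  increments:
    - [0,0,0,-9.8,0,0,1]
    - [0,0,0,-9.8,0,0,1]
    - [0.002,-0.029,0.025,0,0,0,1]
    - [0.002,-0.029,0.025,0,0,0,1]
    - [0.002,-0.029,0.025,0,0,0,1]
    - [0.002,-0.029,0.025,0,0,0,1]
    - [0.002,-0.029,0.025,0,0,0,1]
    - [0.002,-0.029,0.025,0,0,0,1]
    - [0.002,-0.029,0.025,0,0,0,1]
    - [0.002,-0.029,0.025,0,0,0,1]

```text
time_s: 1.35
eef_pos: [0.3932, 0.3087, 0.2259]
eef_rot: [0.707, -0.0, 0.707, 0.0]
wrist_force: [0.9, 0.3, -0.3]
opening: 1.002
```

>>> drive_tool:
  increments:
    - [0.002,-0.029,0.025,0,0,0,1]
    - [0.002,-0.029,0.025,0,0,0,1]
    - [0.002,-0.029,0.025,0,0,0,1]
    - [0.002,-0.029,0.025,0,0,0,1]
    - [0.002,-0.029,0.025,0,0,0,1]
    - [0.002,-0.029,0.025,0,0,0,1]
    - [0.002,-0.029,0.025,0,0,0,1]
    - [0.002,-0.029,0.025,0,0,0,1]
    - [0.002,-0.029,0.025,0,0,0,1]
    - [0,0,0,0,0,0,1]

```text
time_s: 2.6
eef_pos: [0.6187, 0.0466, 0.2073]
eef_rot: [0.707, 0.001, 0.707, -0.001]
wrist_force: [-0.8, 1.0, -0.3]
opening: 1.0
```

```bash
python3 nav.py 0.642 0.0247 0.12 90
```

```text
t 2.6 pos [0.6187 0.0466 0.2073] jaw yaw 89.84 open 1.0 F [-0.8  1.  -0.3] T [-0.01  0.05 -0.  ] q6 -1.68
rot total deg [-0.16 -0.05  0.02] | shift after turn [ 0.0873 -0.0219  0.0233] | shift before turn [ 0.0873 -0.0218  0.0234] dist 0.093
```

>>> drive_tool:
  increments:
    - [0.02,-0.0055,0.0058,0,0,0,1]
    - [0.02,-0.0055,0.0058,0,0,0,1]
    - [0.02,-0.0055,0.0058,0,0,0,1]
    - [0.02,-0.0055,0.0058,0,0,0,1]
    - [0.02,0,0,0,0,0,1]
    - [0.02,0,0,0,0,0,1]
    - [0.02,0,0,0,0,0,1]
    - [0.005,0,0,0,0,0,1]
    - [0,0,0,0,0,0,1]

```text
time_s: 3.72
eef_pos: [0.641, 0.027, 0.0631]
eef_rot: [0.707, -0.0, 0.707, 0.0]
wrist_force: [-0.5, 0.7, 0.5]
opening: 0.999
```

```bash
python3 nav.py 0.642 0.0247 0.058 90
python3 - <<'E'
from h import *
for n in('top','scene'):
    c=snap(n)
    x,y=[int(round(a)) for a in proj(c,(.641,.025,.06))];k=c['img'][max(0,y-50):y+50,x-60:x+60];print(x,y)
    cv2.imwrite(f'pics/a_{n}.png',cv2.resize(k,None,fx=5,fy=5,interpolation=cv2.INTER_CUBIC)[:,:,::-1])
E
```

```text
t 3.73 pos [0.641  0.027  0.0631] jaw yaw 90.02 open 0.999 F [-0.5  0.7  0.5] T [ 0.    0.01 -0.02] q6 -1.71
rot total deg [ 0.02 -0.02 -0.  ] | shift after turn [ 0.0051 -0.0023  0.001 ] | shift before turn [ 0.005  -0.0023  0.001 ] dist 0.006
261 202
357 277
```

View pics/a_scene.png

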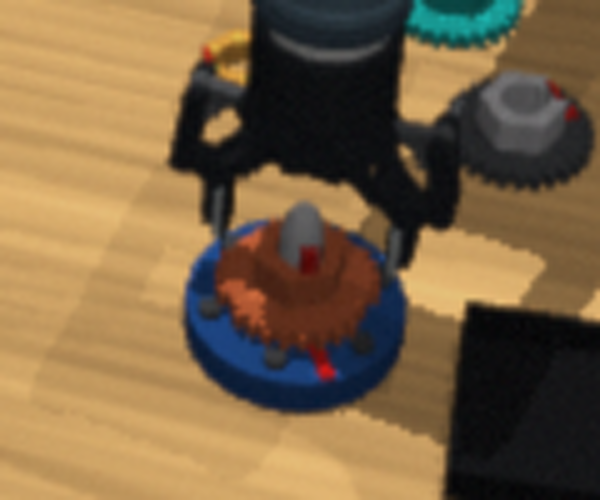

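The scene crop shows the open jaws straddling the worn hub (crop 300,270) with nothing in the way. I'll lower slightly and close.

>>> drive_tool:
  increments:
    - [0.004,-0.0023,0.0005,0,0,0,1]
    - [0,0,0,0,0,0,-1]
    - [0,0,0,0,0,0,-1]
    - [0,0,0,0,0,0,-1]
    - [0,0,0,0,0,0,-1]
    - [0,0,0,0,0,0,-1]
    - [0,0,0,0,0,0,-1]
    - [0,0,0,0,0,0,-1]

```text
time_s: 4.82
eef_pos: [0.6421, 0.0245, 0.0599]
eef_rot: [0.707, -0.0, 0.707, 0.0]
wrist_force: [1.0, 0.3, 5.8]
opening: 0.5
```

```bash
python3 nav.py 0.642 0.0247 0.058 90
```

```text
t 4.83 pos [0.6421 0.0245 0.0599] jaw yaw 90.02 open 0.5 F [1.  0.3 5.8] T [0.01 0.09 0.01] q6 -1.72
rot total deg [0.02 0.06 0.01] | shift after turn [ 0.0019  0.0002 -0.0001] | shift before turn [ 0.0019  0.0002 -0.0001] dist 0.002
```

>>> drive_tool:
  increments:
    - [-0.005,0,0,0,0,0,-1]
    - [-0.01,0,0,0,0,0,-1]
    - [-0.012,0,0,0,0,0,-1]
    - [-0.015,0,0,0,0,0,-1]
    - [-0.02,0,0,0,0,0,-1]
    - [-0.02,0,0,0,0,0,-1]
    - [0,0,0,0,0,0,-1]

```text
time_s: 5.7
eef_pos: [0.6434, 0.0244, 0.1445]
eef_rot: [0.709, -0.0, 0.705, -0.0]
wrist_force: [0.4, 0.3, -3.5]
opening: 0.495
```

```bash
python3 nav.py 0.6662 0.176 0.035 90
python3 - <<'E'
from h import *
for n in('top','scene'):
    c=snap(n)
    x,y=[int(round(a)) for a in proj(c,(.641,.025,.1))];k=c['img'][max(0,y-50):y+50,x-60:x+60]
    cv2.imwrite(f'pics/b_{n}.png',cv2.resize(k,None,fx=5,fy=5,interpolation=cv2.INTER_CUBIC)[:,:,::-1])
E
```

```text
t 5.7 pos [0.6434 0.0244 0.1445] jaw yaw 90.02 open 0.495 F [ 0.4  0.3 -3.5] T [-0.   -0.04  0.02] q6 -1.72
rot total deg [0.02 0.3  0.04] | shift after turn [0.1095 0.1516 0.0228] | shift before turn [0.1096 0.1516 0.0223] dist 0.188
```

View pics/b_scene.png

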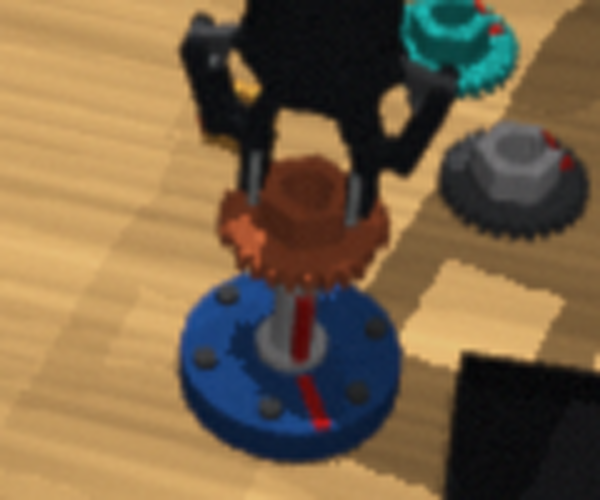

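>>> drive_tool:
  increments:
    - [0,0.025,0.004,0,0,0,-1]
    - [0,0.025,0.004,0,0,0,-1]
    - [0,0.025,0.004,0,0,0,-1]
    - [0,0.025,0.004,0,0,0,-1]
    - [0,0.025,0.004,0,0,0,-1]
    - [0,0.0265,0.003,0,0.3,0,-1]
    - [0.02,0,0,0,0,0,-1]
    - [0.02,0,0,0,0,0,-1]
    - [0.02,0,0,0,0,0,-1]
    - [0,0,0,0,0,0,-1]

```text
time_s: 7.05
eef_pos: [0.6619, 0.175, 0.0776]
eef_rot: [0.703, 0.0, 0.711, -0.0]
wrist_force: [-0.9, -0.1, -4.0]
opening: 0.495
```

```bash
python3 nav.py 0.6662 0.176 0.0335 90
python3 - <<'E'
from h import *
for n in('top','scene'):
    c=snap(n)
    x,y=[int(round(a)) for a in proj(c,(.666,.176,.03))];k=c['img'][max(0,y-50):y+50,x-60:x+60]
    cv2.imwrite(f'pics/c_{n}.png',cv2.resize(k,None,fx=5,fy=5,interpolation=cv2.INTER_CUBIC)[:,:,::-1])
E
```

```text
t 7.05 pos [0.6619 0.175  0.0776] jaw yaw 89.96 open 0.495 F [-0.9 -0.1 -4. ] T [0.02 0.03 0.04] q6 -1.48
rot total deg [-0.04 -0.65  0.04] | shift after turn [0.0441 0.001  0.0043] | shift before turn [0.0441 0.001  0.0048] dist 0.044
```

View pics/c_scene.png

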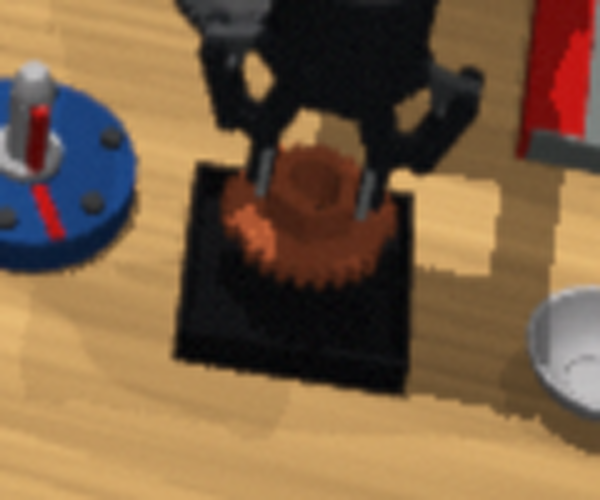

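The worn gear hangs over the box (crop 310,220). I'll lower it and release.

>>> drive_tool:
  increments:
    - [0.014,0,0.0025,0,-0.6,0,-1]
    - [0.014,0,0.002,0,0,0,-1]
    - [0.012,0,0,0,0,0,-1]
    - [0.003,0,0,0,0,0,-1]
    - [0,0,0,0,0,0,-1]
    - [0,0,0,0,0,0,0.2]
    - [0,0,0,0,0,0,0.2]
    - [0,0,0,0,0,0,0.2]

```text
time_s: 8.15
eef_pos: [0.6694, 0.1761, 0.0391]
eef_rot: [0.709, -0.0, 0.705, 0.0]
wrist_force: [0.5, -0.3, 0.5]
opening: 0.602
```

>>> drive_tool:
  increments:
    - [-0.01,0,0,0,0,0,0.2]
    - [-0.02,0,0,0,0,0,0.3]
    - [-0.03,0,0,0,0,0,1]
    - [-0.03,0,0,0,0,0,1]
    - [-0.03,0,0,0,0,0,1]
    - [-0.02,0,0,0,0,0,1]

```text
time_s: 8.9
eef_pos: [0.6691, 0.1762, 0.182]
eef_rot: [0.71, 0.0, 0.704, 0.0]
wrist_force: [0.2, 1.1, -0.2]
opening: 0.997
```

```bash
cat >> all.py <<'E'
def ctr(c,xy,R,zl,zh):
    one=np.ones(c['depth'].shape,bool);p=sel(c,xy,R,one,zl,zh);return np.round(hull_circle(p),4),np.round(p[:,:2].min(0)/2+p[:,:2].max(0)/2,4),len(p)
def redang(c,xy,R,zl,zh):
    p=sel(c,xy,R,redmask(c),zl,zh);q=p.mean(0);return len(p),np.round(q,4),round(np.degrees(np.arctan2(q[1]-xy[1],q[0]-xy[0])),1)
E
python3 nav.py .457 .1145 .2 90;python3 - <<'E'
from all import *
off=dict(top=(0,0),scene=(.0025,-.0015))
for n in('top','scene'):
    c=snap(n,n+'1.png');o=np.array(off[n])
    H=np.array([.641,.0253])+o;G=np.array([.457,.115])+o;C=np.array([.4556,-.0536])+o
    print(n,'box gear',ctr(c,(.666,.176),.05,.028,.045),'flange',ctr(c,H,.07,.022,.03),'shaft',ctr(c,H,.02,.08,.1))
    print(' key',redang(c,H,.025,.03,.08),'stripe',redang(c,H,.07,.018,.03))
    print(' gear',ctr(c,G,.035,.028,.036),redang(c,G,.05,.0,.04),'rimred',redang(c,G,.05,.0,.015),'hubred',redang(c,G,.05,.026,.04))
    print(' coll',ctr(c,C,.03,.012,.02),redang(c,C,.03,0,.02))
E
```

```text
t 8.9 pos [0.6691 0.1762 0.182 ] jaw yaw 90.02 open 0.997 F [ 0.2  1.1 -0.2] T [ 0.02 -0.01  0.02] q6 -1.48
rot total deg [ 0.02  0.53 -0.02] | shift after turn [-0.018  -0.0617 -0.2121] | shift before turn [-0.02   -0.0616 -0.2119] dist 0.222
top box gear (array([0.6681, 0.1777, 0.0252]), array([0.6679, 0.1772]), 230) flange (array([0.6408, 0.0251, 0.0601]), array([0.6409, 0.0246]), 1647) shaft (array([0.641 , 0.0244, 0.011 ]), array([0.6415, 0.0251]), 75)
 key (4, array([0.6544, 0.0334, 0.0753]), np.float64(31.2)) stripe (27, array([0.68  , 0.048 , 0.0257]), np.float64(30.3))
 gear (array([0.4573, 0.1147, 0.0251]), array([0.4573, 0.1147]), 223) (39, array([0.4392, 0.1375, 0.0158]), np.float64(128.4)) rimred (29, array([0.4376, 0.1401, 0.0102]), np.float64(127.6)) hubred (10, array([0.4435, 0.13  , 0.0323]), np.float64(131.9))
 coll (array([ 0.4556, -0.0538,  0.0247]), array([ 0.4557, -0.054 ]), 214) (5, array([ 0.4616, -0.0728,  0.016 ]), np.float64(-72.5))
scene box gear (array([0.6561, 0.1753, 0.0399]), array([0.6561, 0.1753]), 187) flange (array([0.6432, 0.0229, 0.062 ]), array([0.6431, 0.023 ]), 866) shaft (array([0.6442, 0.0233, 0.011 ]), array([0.6444, 0.0229]), 57)
 key (38, array([0.6558, 0.0306, 0.0603]), np.float64(28.8)) stripe (28, array([0.6761, 0.0432, 0.027 ]), np.float64(30.7))
 gear (array([0.4627, 0.1132, 0.0232]), array([0.4701, 0.1128]), 37) (7, array([0.4388, 0.1411, 0.0114]), np.float64(126.9)) rimred (7, array([0.4388, 0.1411, 0.0114]), np.float64(126.9)) hubred (0, array([nan, nan, nan]), np.float64(nan))
 coll (array([ 0.4568, -0.0568,  0.026 ]), array([ 0.457 , -0.0551]), 103) (5, array([ 0.4669, -0.074 ,  0.0177]), np.float64(-64.9))all.py:24: RuntimeWarning: Mean of empty slice.
  p=sel(c,xy,R,redmask(c),zl,zh);q=p.mean(0);return len(p),np.round(q,4),round(np.degrees(np.arctan2(q[1]-xy[1],q[0]-xy[0])),1)
  ret = um.true_divide(
```

View pics/scene1.png

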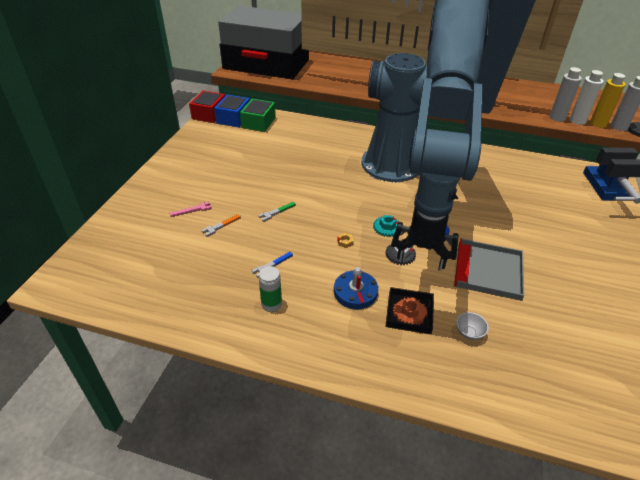

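```bash
python3 nav.py .4583 .1140 .1 68
```

```text
t 9.0 pos [0.6699 0.1763 0.1826] jaw yaw 90.02 open 0.999 F [-0.1  0.8 -0.8] T [-0.04  0.02 -0.06] q6 -1.48
rot total deg [22.02  0.65 -0.16] | shift after turn [ 0.0826 -0.1371 -0.1729] | shift before turn [ 0.0801 -0.0623 -0.2126] dist 0.236
```

>>> drive_tool:
  increments:
    - [0,-0.01,-0.03,7,0.3,0,1]
    - [0,0,0,7,0.3,0,1]
    - [0,0,0,8,0,0,1]
    - [0.01,-0.025,-0.029,0,0,0,1]
    - [0.01,-0.025,-0.029,0,0,0,1]
    - [0.015,-0.025,-0.029,0,0,0,1]
    - [0.02,-0.025,-0.029,0,0,0,1]
    - [0.02,-0.026,-0.028,0,0,0,1]
    - [0,0,0,0,0,0,1]

```text
time_s: 10.12
eef_pos: [0.452, 0.103, 0.101]
eef_rot: [0.689, 0.135, 0.699, -0.135]
wrist_force: [0.6, 0.7, 1.0]
opening: 0.996
```

```bash
python3 nav.py .4583 .1140 .029 68
```

```text
t 10.12 pos [0.452 0.103 0.101] jaw yaw 67.98 open 0.996 F [0.6 0.7 1. ] T [ 0.   -0.02 -0.01] q6 -1.22
rot total deg [-0.02 -0.72  0.2 ] | shift after turn [0.072  0.0126 0.0017] | shift before turn [0.0719 0.0128 0.0026] dist 0.073
```

>>> drive_tool:
  increments:
    - [0.02,0.0128,0.002,0,-0.7,0,1]
    - [0.02,0,0,0,0,0,1]
    - [0.02,0,0,0,0,0,1]
    - [0.01,0,0,0,0,0,1]
    - [0,0,0,0,0,0,1]

```text
time_s: 10.75
eef_pos: [0.4638, 0.1143, 0.0335]
eef_rot: [0.696, 0.134, 0.692, -0.136]
wrist_force: [0.1, -0.8, -0.5]
opening: 1.0
```

```bash
python3 nav.py .4583 .1140 .030 68
python3 - <<'E'
from h import *
for n in('top','scene'):
    c=snap(n)
    x,y=[int(round(a)) for a in proj(c,(.458,.114,.03))];k=c['img'][max(0,y-50):y+50,x-60:x+60]
    cv2.imwrite(f'pics/d_{n}.png',cv2.resize(k,None,fx=5,fy=5,interpolation=cv2.INTER_CUBIC)[:,:,::-1])
E
```

```text
t 10.75 pos [0.4638 0.1143 0.0335] jaw yaw 68.01 open 1.0 F [ 0.1 -0.8 -0.5] T [-0.01 -0.01 -0.  ] q6 -1.19
rot total deg [0.01 0.34 0.07] | shift after turn [ 0.0035 -0.0023 -0.005 ] | shift before turn [ 0.0035 -0.0023 -0.005 ] dist 0.007
```

View pics/d_scene.png

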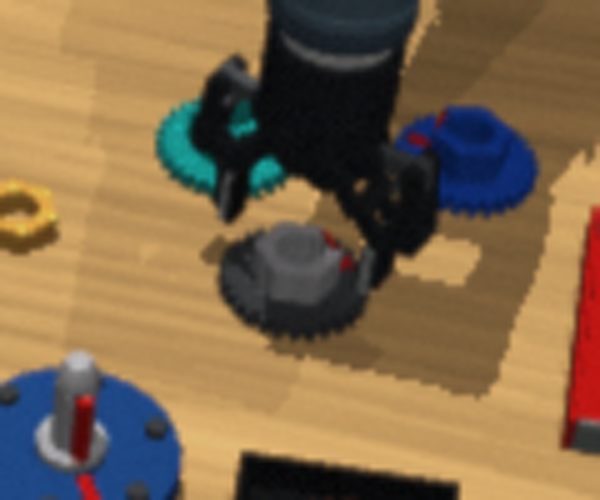

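>>> drive_tool:
  increments:
    - [0.0,-0.0023,-0.005,0,0,0,1]
    - [0,0,0,0,0,0,1]

```text
time_s: 11.1
eef_pos: [0.4581, 0.114, 0.0343]
eef_rot: [0.697, 0.134, 0.692, -0.135]
wrist_force: [-0.3, -0.4, 0.3]
opening: 1.001
```

```bash
python3 nav.py .4583 .1140 .030 68
python3 - <<'E'
from all import *
c=snap('top');print(ctr(c,(.457,.115),.03,.026,.034),redang(c,(.457,.115),.05,0,.04))
k=c['img'][230:330,165:285];cv2.imwrite('pics/e_top.png',cv2.resize(k,None,fx=5,fy=5,interpolation=cv2.INTER_CUBIC)[:,:,::-1])
E
```

```text
t 11.1 pos [0.4581 0.114  0.0343] jaw yaw 68.02 open 1.001 F [-0.3 -0.4  0.3] T [-0.03  0.    0.  ] q6 -1.19
rot total deg [0.02 0.42 0.03] | shift after turn [0.0043 0.0001 0.0002] | shift before turn [0.0043 0.0001 0.0002] dist 0.004
(array([0.4563, 0.1147, 0.0243]), array([0.4563, 0.1118]), 16) (0, array([nan, nan, nan]), np.float64(nan))all.py:24: RuntimeWarning: Mean of empty slice.
  p=sel(c,xy,R,redmask(c),zl,zh);q=p.mean(0);return len(p),np.round(q,4),round(np.degrees(np.arctan2(q[1]-xy[1],q[0]-xy[0])),1)
  ret = um.true_divide(
```

View pics/e_top.png

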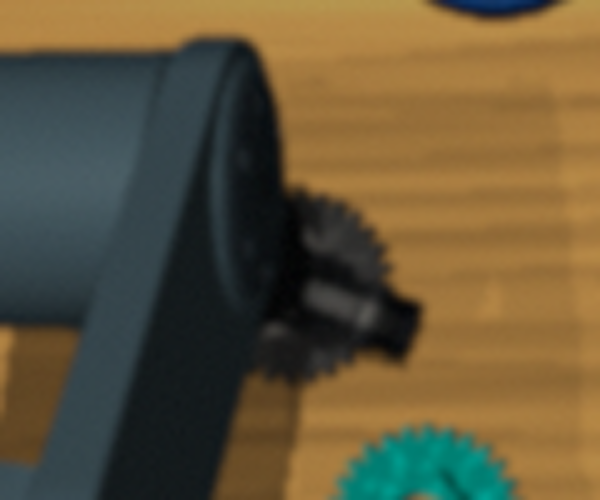

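>>> drive_tool:
  increments:
    - [0.004,0,0,0,0.4,0,1]
    - [0,0,0,0,0,0,-1]
    - [0,0,0,0,0,0,-1]
    - [0,0,0,0,0,0,-1]
    - [0,0,0,0,0,0,-1]
    - [0,0,0,0,0,0,-1]
    - [0,0,0,0,0,0,-1]
    - [0,0,0,0,0,0,-1]

```text
time_s: 12.15
eef_pos: [0.4586, 0.114, 0.0303]
eef_rot: [0.694, 0.135, 0.694, -0.135]
wrist_force: [-1.5, 1.0, 4.9]
opening: 0.497
```

```bash
python3 nav.py .4583 .1140 .030 68
```

```text
t 12.15 pos [0.4586 0.114  0.0303] jaw yaw 68.02 open 0.497 F [-1.5  1.   4.9] T [-0.08  0.32 -0.05] q6 -1.19
rot total deg [0.02 0.03 0.03] | shift after turn [ 0.0003 -0.0001 -0.0003] | shift before turn [ 0.0003 -0.0001 -0.0003] dist 0.0
```

>>> drive_tool:
  increments:
    - [-0.01,0,0,0,0,0,-1]
    - [-0.02,0,0,0,0,0,-1]
    - [-0.03,0,0,0,0,0,-1]
    - [-0.03,0,0,0,0,0,-1]
    - [-0.03,0,0,0,0,0,-1]
    - [0,0,0,10,0,0,-1]
    - [0,0,0,10,0,0,-1]
    - [0,0,0,10,0,0,-1]
    - [0,0,0,10,0,0,-1]
    - [0,0,0,0,0,0,-1]

```text
time_s: 13.4
eef_pos: [0.4579, 0.114, 0.1498]
eef_rot: [0.606, 0.363, 0.607, -0.364]
wrist_force: [-0.5, -0.4, -4.1]
opening: 0.495
```

>>> drive_tool:
  increments:
    - [0,0,0,10,0,0,-1]
    - [0,0,0,10,0,0,-1]
    - [0,0,0,10,0,0,-1]
    - [0,0,0,10,0,0,-1]
    - [0,0,0,10,0,0,-1]
    - [0,0,0,7.6,0,0,-1]
    - [0,0,0,0,0,0,-1]
    - [0,0,0,0,0,0,-1]

```text
time_s: 14.4
eef_pos: [0.4582, 0.114, 0.1499]
eef_rot: [-0.357, -0.61, -0.357, 0.611]
wrist_force: [-0.6, -0.6, -3.1]
opening: 0.493
```

```bash
python3 nav.py .642 .0243 .15 -29.6
python3 - <<'E'
from all import *
for n in('top','scene'):
    c=snap(n)
    x,y=[int(round(a)) for a in proj(c,(.458,.114,.14))];k=c['img'][max(0,y-50):y+50,x-60:x+60]
    cv2.imwrite(f'pics/f_{n}.png',cv2.resize(k,None,fx=5,fy=5,interpolation=cv2.INTER_CUBIC)[:,:,::-1])
E
```

```text
t 14.4 pos [0.4582 0.114  0.1499] jaw yaw -29.34 open 0.493 F [-0.6 -0.6 -3.1] T [-0.02  0.06 -0.02] q6 0.5
rot total deg [0.26 0.05 0.01] | shift after turn [-1.000e-04  2.041e-01 -1.270e-02] | shift before turn [-2.000e-04  2.042e-01 -1.180e-02] dist 0.204
```

View pics/f_scene.png

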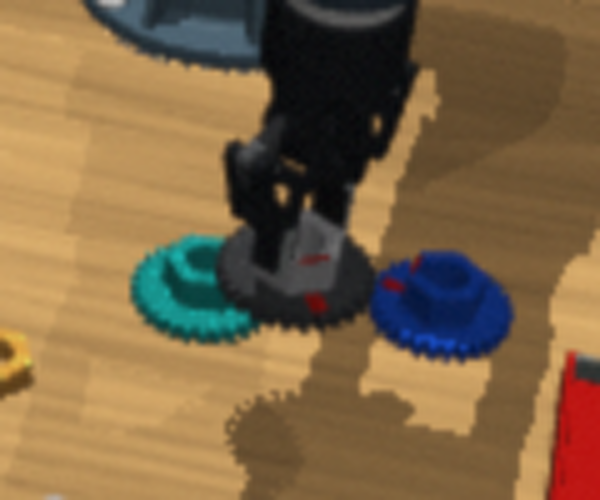

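The gear is held level (crop 300,260) with its red marks facing the scene camera. Next I'll carry it over the shaft and measure both from the same camera.

>>> drive_tool:
  increments:
    - [0,0.025,-0.002,0,0,0,-1]
    - [0,0.03,-0.002,0,0,0,-1]
    - [0,0.03,-0.002,0,0,0,-1]
    - [0,0.03,-0.002,0,0,0,-1]
    - [0,0.03,-0.002,0,0,0,-1]
    - [0,0.03,-0.002,0,0,0,-1]
    - [0,0.029,0,0,0,0,-1]
    - [0,0,0,0,0,0,-1]
    - [0,0,0,0,0,0,-1]

```text
time_s: 15.62
eef_pos: [0.6409, 0.024, 0.1493]
eef_rot: [-0.356, -0.61, -0.356, 0.612]
wrist_force: [-0.2, -0.6, -3.6]
opening: 0.494
```

```bash
python3 nav.py .642 .0243 .15 -29.6
python3 - <<'E'
from all import *
for n in('top','scene'):
    c=snap(n);P=cloud(c)
    o=ctrl.get_obs()['eef_pos'];z=o[2]-.0285
    print(n,'rim',ctr(c,o[:2],.055,z+.004,z+.013),'red',redang(c,o[:2],.055,z-.002,z+.04),'stripe',redang(c,(.642,.0243),.07,.018,.03))
    p=sel(c,o[:2],.055,redmask(c),z-.002,z+.013);print('  rimred',np.round(p.mean(0),4))
    x,y=[int(round(a)) for a in proj(c,(.642,.024,.11))];k=c['img'][max(0,y-50):y+50,x-60:x+60]
    cv2.imwrite(f'pics/g_{n}.png',cv2.resize(k,None,fx=5,fy=5,interpolation=cv2.INTER_CUBIC)[:,:,::-1])
E
```

```text
t 15.62 pos [0.6409 0.024  0.1493] jaw yaw -29.53 open 0.494 F [-0.2 -0.6 -3.6] T [-0.01 -0.02 -0.02] q6 0.37
rot total deg [0.07 0.07 0.09] | shift after turn [-0.0007  0.0008 -0.0008] | shift before turn [-0.0007  0.0008 -0.0008] dist 0.001
top rim (array([0.6371, 0.0181, 0.043 ]), array([0.6365, 0.0105]), 410) red (0, array([nan, nan, nan]), np.float64(nan)) stripe (5, array([0.6716, 0.0435, 0.0255]), np.float64(33.0))
  rimred [nan nan nan]
scene rim (array([0.6432, 0.0237, 0.0451]), array([0.6462, 0.0236]), 375) red (18, array([0.6674, 0.0385, 0.1307]), np.float64(28.2)) stripe (23, array([0.6759, 0.0433, 0.0268]), np.float64(29.3))
  rimred [0.6678 0.0387 0.1294]all.py:24: RuntimeWarning: Mean of empty slice.
  p=sel(c,xy,R,redmask(c),zl,zh);q=p.mean(0);return len(p),np.round(q,4),round(np.degrees(np.arctan2(q[1]-xy[1],q[0]-xy[0])),1)
  ret = um.true_divide(
<stdin>:6: RuntimeWarning: Mean of empty slice.
```

View pics/g_scene.png

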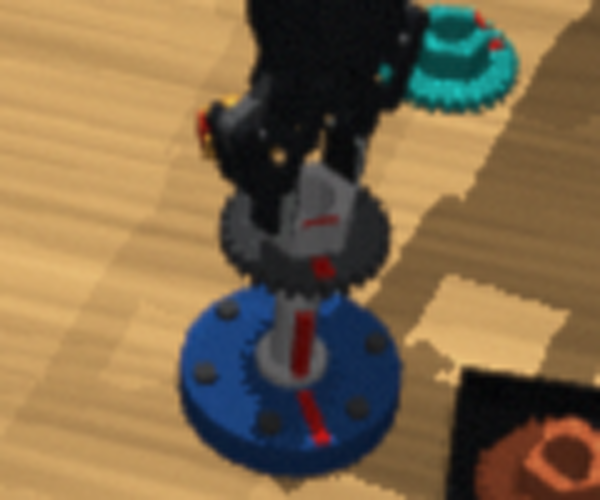

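>>> drive_tool:
  increments:
    - [0.012,0.0003,-0.0005,0,0,0,-1]
    - [0.012,0,0,0,0,0,-1]
    - [0.01,0,0,0,0,0,-1]
    - [0.005,0,0,0,0,0,-1]
    - [0,0,0,0,0,0,-1]

```text
time_s: 16.35
eef_pos: [0.6419, 0.024, 0.1102]
eef_rot: [-0.356, -0.611, -0.356, 0.612]
wrist_force: [0.9, 0.3, -3.2]
opening: 0.496
```

```bash
python3 nav.py .6415 .0243 .0605 -29.6
```

```text
t 16.35 pos [0.6419 0.024  0.1102] jaw yaw -29.59 open 0.496 F [ 0.9  0.3 -3.2] T [-0.   -0.02  0.06] q6 0.37
rot total deg [0.01 0.07 0.05] | shift after turn [ 0.0497 -0.0005 -0.    ] | shift before turn [ 0.0497 -0.0004 -0.0001] dist 0.05
```

Underside about 82 mm up, with no side force. I'll lower in small steps past the key's top.

>>> drive_tool:
  increments:
    - [0.004,0,0,0,0,0,-1]
    - [0.003,0,0,0,0,0,-1]
    - [0.003,0,0,0,0,0,-1]
    - [0.003,0,0,0,0,0,-1]
    - [0,0,0,0,0,0,-1]

```text
time_s: 16.98
eef_pos: [0.642, 0.024, 0.0976]
eef_rot: [-0.356, -0.611, -0.356, 0.611]
wrist_force: [0.3, -0.7, -3.8]
opening: 0.492
```

```bash
python3 nav.py .6415 .0243 .0605 -29.6
```

```text
t 16.98 pos [0.642  0.024  0.0976] jaw yaw -29.58 open 0.492 F [ 0.3 -0.7 -3.8] T [-0.05  0.05 -0.  ] q6 0.37
rot total deg [0.02 0.06 0.03] | shift after turn [ 0.0371 -0.0005  0.    ] | shift before turn [ 0.0371 -0.0005 -0.    ] dist 0.037
```

>>> drive_tool:
  increments:
    - [0.006,0,0,0,0,0,-1]
    - [0.006,0,0,0,0,0,-1]
    - [0.006,0,0,0,0,0,-1]
    - [0.006,0,0,0,0,0,-1]
    - [0.006,0,0,0,0,0,-1]
    - [0.004,0,0,0,0,0,-1]
    - [0,0,0,0,0,0,-1]

```text
time_s: 17.85
eef_pos: [0.6419, 0.024, 0.0635]
eef_rot: [-0.356, -0.611, -0.356, 0.612]
wrist_force: [-0.8, 0.2, -3.2]
opening: 0.495
```

```bash
python3 nav.py .6415 .0243 .0605 -29.6
```

```text
t 17.85 pos [0.6419 0.024  0.0635] jaw yaw -29.59 open 0.495 F [-0.8  0.2 -3.2] T [ 0.01 -0.   -0.  ] q6 0.37
rot total deg [0.01 0.06 0.03] | shift after turn [ 0.003  -0.0005 -0.    ] | shift before turn [ 0.003  -0.0005 -0.    ] dist 0.003
```

>>> drive_tool:
  increments:
    - [0.0015,0,0,0,0,0,-1]
    - [0,0,0,0,0,0,-1]
    - [0,0,0,0,0,0,0.5]
    - [0,0,0,0,0,0,0.5]
    - [0,0,0,0,0,0,1]
    - [0,0,0,0,0,0,1]
    - [-0.03,0,0,0,0,0,1]
    - [-0.04,0,0,0,0,0,1]
    - [-0.04,0,0,0,0,0,1]
    - [0,0,0,0,0,0,1]

```text
time_s: 19.1
eef_pos: [0.6449, 0.0237, 0.1771]
eef_rot: [0.358, 0.613, 0.354, -0.609]
wrist_force: [-0.2, -0.7, 0.1]
opening: 0.998
```

>>> drive_tool:
  increments:
    - [-0.01,-0.03,0,0,0,0,1]
    - [-0.01,-0.04,0,0,0,0,1]
    - [0,-0.04,0,0,0,0,1]
    - [0,-0.04,0,0,0,0,1]
    - [0,0,0,0,0,0,1]

```text
time_s: 19.73
eef_pos: [0.5091, 0.0995, 0.1912]
eef_rot: [-0.356, -0.61, -0.357, 0.612]
wrist_force: [1.3, 0.4, -0.1]
opening: 1.003
```

```bash
python3 nav.py .4566 -.0545 .1 -8
python3 - <<'E'
from all import *
off=dict(top=(0,0),scene=(.0025,-.0015))
for n in('top','scene'):
    c=snap(n,n+'2.png');o=np.array(off[n])
    H=np.array([.641,.0253])+o;C=np.array([.4556,-.0536])+o
    print(n,'rim',ctr(c,H,.05,.038,.046),'hub',ctr(c,H,.03,.060,.068),redang(c,H,.05,.038,.046))
    print(' coll',ctr(c,C,.03,.012,.02),redang(c,C,.03,0,.02))
    x,y=[int(round(a)) for a in proj(c,H.tolist()+[.06])];k=c['img'][max(0,y-50):y+50,x-60:x+60]
    cv2.imwrite(f'pics/h_{n}.png',cv2.resize(k,None,fx=5,fy=5,interpolation=cv2.INTER_CUBIC)[:,:,::-1])
    x,y=[int(round(a)) for a in proj(c,C.tolist()+[.01])];k=c['img'][max(0,y-24):y+24,x-30:x+30]
    cv2.imwrite(f'pics/i_{n}.png',cv2.resize(k,None,fx=10,fy=10,interpolation=cv2.INTER_CUBIC)[:,:,::-1])
E
```

```text
t 19.73 pos [0.5091 0.0995 0.1912] jaw yaw -29.47 open 1.003 F [ 1.3  0.4 -0.1] T [ 0.02 -0.02 -0.05] q6 0.48
rot total deg [-21.46   0.08   0.16] | shift after turn [ 0.0912 -0.0305  0.1598] | shift before turn [0.0914 0.0303 0.1597] dist 0.186
top rim (array([0.6414, 0.0253, 0.0446]), array([0.641 , 0.0256]), 635) hub (array([0.6411, 0.0253, 0.0246]), array([0.6409, 0.0259]), 217) (18, array([0.672 , 0.0422, 0.0422]), np.float64(28.7))
 coll (array([ 0.4557, -0.0533,  0.0244]), array([ 0.4557, -0.0539]), 206) (5, array([ 0.4617, -0.0728,  0.0158]), np.float64(-72.4))
scene rim (array([0.643 , 0.0229, 0.045 ]), array([0.6429, 0.023 ]), 349) hub (array([0.6442, 0.0235, 0.0251]), array([0.6454, 0.0232]), 118) (16, array([0.6704, 0.0387, 0.0434]), np.float64(28.9))
 coll (array([ 0.457 , -0.0562,  0.0267]), array([ 0.4568, -0.0548]), 104) (3, array([ 0.4677, -0.0744,  0.0167]), np.float64(-63.4))
```

View pics/h_scene.png

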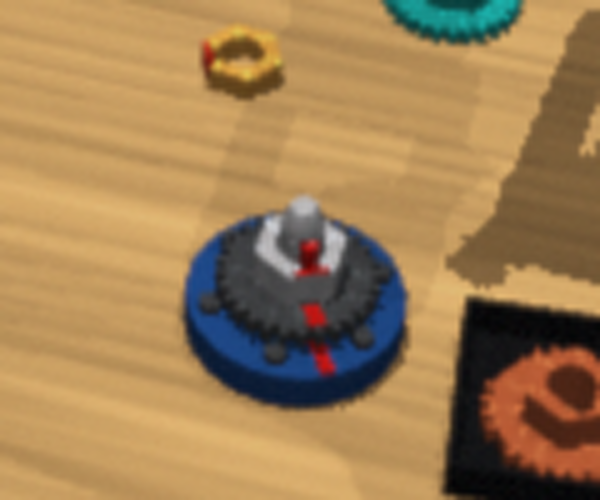

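View pics/i_scene.png

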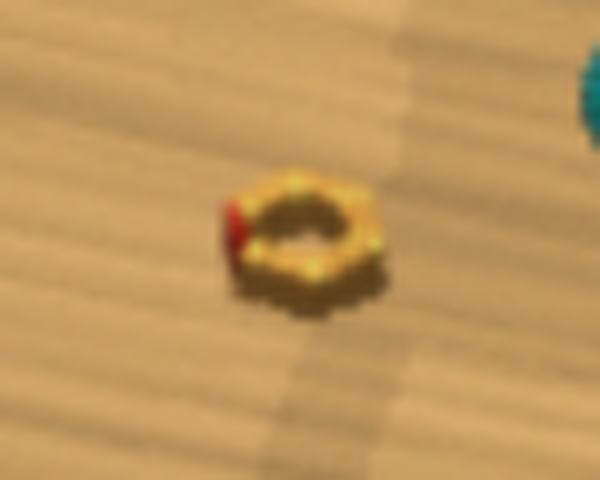

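View pics/i_top.png

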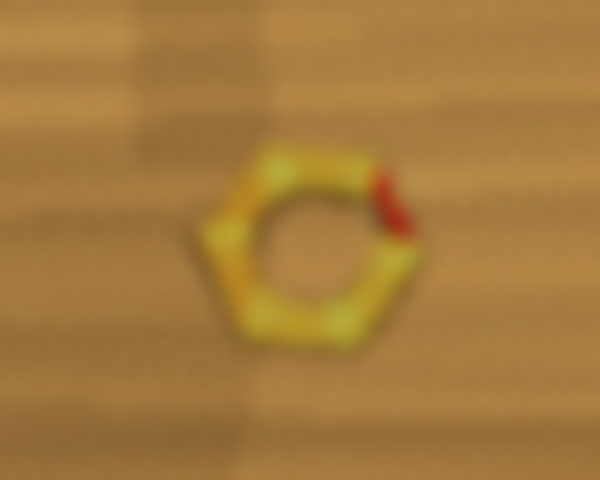

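The gear is home: the hub is at the right height, and its red mark lines up with the key and stripe (crop 312,310). In the top view the collar's red flat points about -65°. Now the collar.

>>> drive_tool:
  increments:
    - [0,0,0,-8,0,0,1]
    - [0,0,0,-8,0,0,1]
    - [0,0,0,-8.5,0,0,1]
    - [0,0,0,0,0,0,1]

```text
time_s: 20.32
eef_pos: [0.5126, 0.0975, 0.1921]
eef_rot: [-0.477, -0.522, -0.477, 0.523]
wrist_force: [-0.8, -0.5, 0.7]
opening: 0.997
```

```bash
python3 nav.py .4567 -.0543 .08 -5
python3 - <<'E'
from all import *
c=dict(np.load('last_top.npz'))
one=np.ones(c['depth'].shape,bool);p=sel(c,(.4556,-.0536),.03,one,.011,.02)[:,:2]
best=[]
for a in range(-30,30):
    w=[]
    for k in range(3):
        t=np.radians(a+60*k);q=p@[np.cos(t),np.sin(t)];w.append(np.ptp(q))
    best.append((max(w),a))
print(sorted(best)[:6])
E
```

```text
t 20.32 pos [0.5126 0.0975 0.1921] jaw yaw -5.21 open 0.997 F [-0.8 -0.5  0.7] T [-0.05 -0.03  0.04] q6 0.05
rot total deg [-0.21  0.05  0.02] | shift after turn [ 0.1121 -0.0424  0.1561] | shift before turn [ 0.1122 -0.0418  0.1561] dist 0.197
[(np.float64(0.04399026882384377), -6), (np.float64(0.04405778314914299), -7), (np.float64(0.0442221898142664), -5), (np.float64(0.0443573551826493), -8), (np.float64(0.044440640297281564), -4), (np.float64(0.04464341553606763), -9)]
```

>>> drive_tool:
  increments:
    - [0.014,-0.0053,0.0195,0.8,0,0,1]
    - [0.014,-0.0053,0.0195,0,0,0,1]
    - [0.014,-0.0053,0.0195,0,0,0,1]
    - [0.014,-0.0053,0.0195,0,0,0,1]
    - [0.014,-0.0053,0.0195,0,0,0,1]
    - [0.014,-0.0053,0.0195,0,0,0,1]
    - [0.014,-0.0053,0.0195,0,0,0,1]
    - [0.014,-0.0053,0.0195,0,0,0,1]
    - [0,0,0,0,0,0,1]
    - [0,0,0,0,0,0,1]

```text
time_s: 21.58
eef_pos: [0.4545, -0.053, 0.0808]
eef_rot: [-0.473, -0.525, -0.473, 0.526]
wrist_force: [0.2, -0.1, 0.2]
opening: 1.004
```

```bash
python3 nav.py .4567 -.0543 .017 -6
python3 - <<'E'
from all import *
for n in('top','scene'):
    c=snap(n)
    C=np.array([.4556,-.0536])
    print(ctr(c,C,.03,.012,.02))
    x,y=[int(round(a)) for a in proj(c,C.tolist()+[.05])];k=c['img'][max(0,y-50):y+50,x-60:x+60]
    cv2.imwrite(f'pics/j_{n}.png',cv2.resize(k,None,fx=5,fy=5,interpolation=cv2.INTER_CUBIC)[:,:,::-1])
E
```

```text
t 21.57 pos [ 0.4545 -0.053   0.0808] jaw yaw -6.01 open 1.004 F [ 0.2 -0.1  0.2] T [-0.    0.02 -0.04] q6 -0.27
rot total deg [-0.01  0.04 -0.02] | shift after turn [0.0638 0.0023 0.001 ] | shift before turn [0.0638 0.0023 0.001 ] dist 0.064Traceback (most recent call last):
  File "<stdin>", line 5, in <module>
  File "all.py", line 22, in ctr
    one=np.ones(c['depth'].shape,bool);p=sel(c,xy,R,one,zl,zh);return np.round(hull_circle(p),4),np.round(p[:,:2].min(0)/2+p[:,:2].max(0)/2,4),len(p)
                                                                                                          ~~~~~~~~~~~^^^
    return umr_minimum(a, axis, None, out, keepdims, initial, where)
ValueError: zero-size array to reduction operation minimum which has no identity
```

Run:
```python
from all import *
c=snap('scene')
C=np.array([.4566,-.0545])
print(ctr(c,C,.035,.012,.02))
x,y=[int(round(a)) for a in proj(c,C.tolist()+[.05])];k=c['img'][max(0,y-50):y+50,x-60:x+60]
cv2.imwrite(f'pics/j_scene.png',cv2.resize(k,None,fx=5,fy=5,interpolation=cv2.INTER_CUBIC)[:,:,::-1])
```

```text
(array([ 0.4585, -0.0551,  0.0271]), array([ 0.4585, -0.055 ]), 104)
```

View pics/j_scene.png

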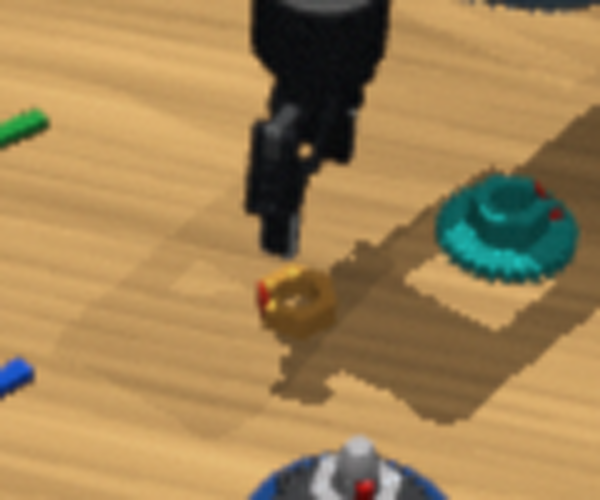

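The collar (crop 297,300) hasn't moved and the jaws are clear above it. I'll descend, settle, then close.

>>> drive_tool:
  increments:
    - [0.015,0.0023,0.001,0,0,0,1]
    - [0.015,0,0,0,0,0,1]
    - [0.015,0,0,0,0,0,1]
    - [0.01,0,0,0,0,0,1]
    - [0.005,0,0,0,0,0,1]
    - [0,0,0,0,0,0,1]
    - [0,0,0,0,0,0,1]

```text
time_s: 22.55
eef_pos: [0.4564, -0.0543, 0.0209]
eef_rot: [-0.474, -0.525, -0.473, 0.525]
wrist_force: [0.1, -0.5, -0.4]
opening: 0.999
```

```bash
python3 nav.py .4567 -.0543 .017 -6
```

```text
t 22.55 pos [ 0.4564 -0.0543  0.0209] jaw yaw -5.88 open 0.999 F [ 0.1 -0.5 -0.4] T [ 0.01 -0.05 -0.01] q6 -0.27
rot total deg [ 0.12  0.05 -0.03] | shift after turn [ 0.0039  0.0003 -0.    ] | shift before turn [ 0.0039  0.0003 -0.    ] dist 0.004
```

>>> drive_tool:
  increments:
    - [0.004,0,0,0,0,0,1]
    - [0,0,0,0,0,0,-1]
    - [0,0,0,0,0,0,-1]
    - [0,0,0,0,0,0,-1]
    - [0,0,0,0,0,0,-1]
    - [0,0,0,0,0,0,-1]
    - [0,0,0,0,0,0,-1]
    - [0,0,0,0,0,0,-1]

```text
time_s: 23.55
eef_pos: [0.4563, -0.0543, 0.0171]
eef_rot: [-0.474, -0.525, -0.473, 0.525]
wrist_force: [-2.2, 0.5, 5.5]
opening: 0.495
```

```bash
python3 nav.py .4567 -.0543 .017 -6
```

```text
t 23.55 pos [ 0.4563 -0.0543  0.0171] jaw yaw -5.88 open 0.495 F [-2.2  0.5  5.5] T [0.13 0.32 0.02] q6 -0.27
rot total deg [ 0.12  0.05 -0.01] | shift after turn [0.0001 0.0004 0.    ] | shift before turn [0.0001 0.0004 0.    ] dist 0.0
```

>>> drive_tool:
  increments:
    - [-0.01,0,0,0,0,0,-1]
    - [-0.02,0,0,0,0,0,-1]
    - [-0.03,0,0,0,0,0,-1]
    - [-0.03,0,0,0,0,0,-1]
    - [-0.03,0,0,0,0,0,-1]
    - [-0.01,0,0,-10,0,0,-1]
    - [0,0,0,-10,0,0,-1]
    - [0,0,0,-10,0,0,-1]
    - [0,0,0,-10,0,0,-1]
    - [0,0,0,-10,0,0,-1]

```text
time_s: 24.8
eef_pos: [0.4559, -0.054, 0.1469]
eef_rot: [0.652, 0.273, 0.652, -0.274]
wrist_force: [0.1, 0.5, -1.2]
opening: 0.488
```

>>> drive_tool:
  increments:
    - [0,0,0,-10,0,0,-1]
    - [0,0,0,-10,0,0,-1]
    - [0,0,0,-10,0,0,-1]
    - [0,0,0,-10,0,0,-1]
    - [0,0,0,-6.3,0,0,-1]
    - [0,0,0,0,0,0,-1]
    - [0,0,0,0,0,0,-1]

```text
time_s: 25.68
eef_pos: [0.456, -0.0541, 0.1467]
eef_rot: [0.707, -0.002, 0.707, 0.002]
wrist_force: [-0.1, -0.0, -0.7]
opening: 0.492
```

```bash
python3 nav.py .6418 .0242 .147 90.4
```

```text
t 25.68 pos [ 0.456  -0.0541  0.1467] jaw yaw 90.29 open 0.492 F [-0.1 -0.  -0.7] T [ 0.01 -0.01  0.  ] q6 -1.95
rot total deg [-0.11 -0.01  0.04] | shift after turn [-0.0003  0.077   0.1863] | shift before turn [-0.0004  0.0773  0.1862] dist 0.202
```

>>> drive_tool:
  increments:
    - [0,0.0097,0.0233,0,0,0,-1]
    - [0,0.0097,0.0233,0,0,0,-1]
    - [0,0.0097,0.0233,0,0,0,-1]
    - [0,0.0097,0.0233,0,0,0,-1]
    - [0,0.0097,0.0233,0,0,0,-1]
    - [0,0.0097,0.0233,0,0,0,-1]
    - [0,0.0097,0.0233,0,0,0,-1]
    - [0,0.0097,0.0233,0,0,0,-1]
    - [0,0,0,0,0,0,-1]
    - [0,0,0,0,0,0,-1]

```text
time_s: 26.92
eef_pos: [0.6411, 0.0248, 0.1459]
eef_rot: [0.706, -0.003, 0.708, 0.002]
wrist_force: [-0.2, -0.4, -1.4]
opening: 0.491
```

```bash
python3 nav.py .6418 .0242 .147 90.4
python3 - <<'E'
from all import *
for n in('top','scene'):
    c=snap(n)
    o=ctrl.get_obs()['eef_pos'];z=o[2]-.017
    p=sel(c,o[:2],.045,redmask(c),z-.002,z+.02);print(n,'red',len(p),np.round(p.mean(0),4))
    h,s,v=hsv(c);m=(h>15)&(h<40)&(s>100);p=sel(c,o[:2],.04,m,z-.005,z+.022);print(len(p),np.round(hull_circle(p),4) if len(p) else 0)
    print('gear rim',ctr(c,(.642,.024),.05,.038,.046))
    x,y=[int(round(a)) for a in proj(c,(.642,.024,.11))];k=c['img'][max(0,y-50):y+50,x-60:x+60]
    cv2.imwrite(f'pics/k_{n}.png',cv2.resize(k,None,fx=5,fy=5,interpolation=cv2.INTER_CUBIC)[:,:,::-1])
E
```

```text
t 26.93 pos [0.6411 0.0248 0.1459] jaw yaw 90.38 open 0.491 F [-0.2 -0.4 -1.4] T [ 0.03 -0.04  0.01] q6 -1.72
rot total deg [-0.02 -0.1   0.04] | shift after turn [-0.0011 -0.0006  0.0007] | shift before turn [-0.0011 -0.0006  0.0007] dist 0.001
top red 0 [nan nan nan]
91 [0.6289 0.0188 0.0156]
gear rim (array([0.6403, 0.0244, 0.0438]), array([0.6384, 0.0194]), 432)
scene red 24 [0.6597 0.0353 0.14  ]
188 [0.6473 0.0244 0.0332]
gear rim (array([0.6421, 0.0247, 0.0459]), array([0.6419, 0.0225]), 357)<stdin>:5: RuntimeWarning: Mean of empty slice.
  ret = um.true_divide(
```

View pics/k_scene.png

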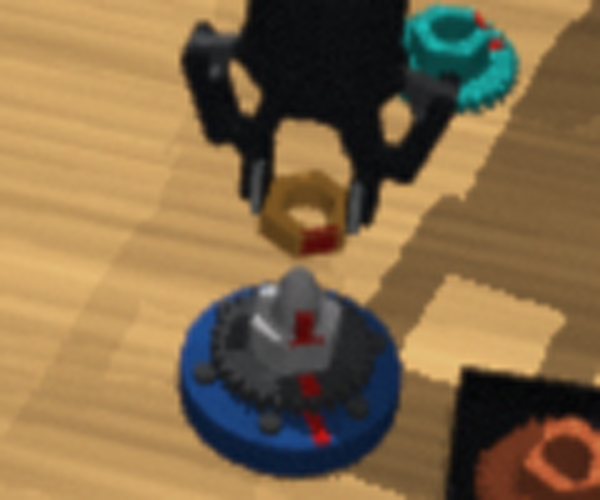

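>>> drive_tool:
  increments:
    - [0.012,-0.0006,0.0005,0,0,0,-1]
    - [0.012,0,0,0,0,0,-1]
    - [0.012,0,0,0,0,0,-1]
    - [0.008,0,0,0,0,0,-1]
    - [0.004,0,0,0,0,0,-1]
    - [0,0,0,0,0,0,-1]
    - [0,0,0,0,0,0,-1]

```text
time_s: 27.9
eef_pos: [0.6428, 0.0242, 0.099]
eef_rot: [0.707, -0.003, 0.707, 0.002]
wrist_force: [0.4, 0.8, -0.9]
opening: 0.492
```

```bash
python3 nav.py .6418 .0242 .081 90.4
```

```text
t 27.9 pos [0.6428 0.0242 0.099 ] jaw yaw 90.42 open 0.492 F [ 0.4  0.8 -0.9] T [ 0.03 -0.06  0.06] q6 -1.72
rot total deg [0.02 0.03 0.05] | shift after turn [ 0.018 -0.    -0.001] | shift before turn [ 0.018 -0.    -0.001] dist 0.018
```

>>> drive_tool:
  increments:
    - [0.003,0,-0.0008,0,0,0,-1]
    - [0.003,0,0,0,0,0,-1]
    - [0.003,0,0,0,0,0,-1]
    - [0,0,0,0,0,0,-1]

```text
time_s: 28.4
eef_pos: [0.6413, 0.0243, 0.089]
eef_rot: [0.707, -0.003, 0.707, 0.002]
wrist_force: [-0.6, 0.5, -2.7]
opening: 0.49
```

```bash
python3 nav.py .6418 .0242 .081 90.4
```

```text
t 28.4 pos [0.6413 0.0243 0.089 ] jaw yaw 90.42 open 0.49 F [-0.6  0.5 -2.7] T [ 0.02  0.01 -0.01] q6 -1.72
rot total deg [ 0.02 -0.06  0.03] | shift after turn [ 0.008  -0.0001  0.0005] | shift before turn [ 0.008  -0.0001  0.0005] dist 0.008
```

>>> drive_tool:
  increments:
    - [0.003,0,0,0,0,0,-1]
    - [0.003,0,0,0,0,0,-1]
    - [0.0015,0,0,0,0,0,-1]
    - [0,0,0,0,0,0,-1]
    - [0,0,0,0,0,0,-1]

```text
time_s: 29.02
eef_pos: [0.6416, 0.0243, 0.082]
eef_rot: [0.707, -0.003, 0.707, 0.002]
wrist_force: [1.4, -0.4, -1.5]
opening: 0.49
```

```bash
python3 nav.py .6418 .0242 .081 90.4
```

```text
t 29.02 pos [0.6416 0.0243 0.082 ] jaw yaw 90.42 open 0.49 F [ 1.4 -0.4 -1.5] T [ 0.01 -0.    0.04] q6 -1.72
rot total deg [ 0.02 -0.01  0.04] | shift after turn [ 0.001  -0.0001  0.0002] | shift before turn [ 0.001  -0.0001  0.0002] dist 0.001
```

>>> drive_tool:
  increments:
    - [0.0008,0,0,0,0,0,-1]
    - [0,0,0,0,0,0,0.3]
    - [0,0,0,0,0,0,0.5]
    - [0,0,0,0,0,0,1]
    - [0,0,0,0,0,0,1]
    - [-0.03,0,0,0,0,0,1]
    - [-0.04,0,0,0,0,0,1]
    - [-0.04,0,0,0,0,0,1]
    - [0,0,-0.04,0,0,0,1]
    - [0,0,-0.04,0,0,0,1]

```text
time_s: 30.28
eef_pos: [0.5611, 0.0236, 0.1919]
eef_rot: [0.708, -0.003, 0.707, 0.002]
wrist_force: [0.2, -0.4, 0.5]
opening: 0.999
```

>>> drive_tool:
  increments:
    - [0,0,-0.04,0,0,0,1]
    - [0,0,-0.04,0,0,0,1]
    - [0,0,-0.03,0,0,0,1]
    - [0,0,0,0,0,0,1]

```text
time_s: 30.78
eef_pos: [0.4502, 0.0232, 0.1912]
eef_rot: [0.707, -0.003, 0.707, 0.002]
wrist_force: [-0.2, 0.3, 0.0]
opening: 1.0
```

```bash
python3 nav.py .45 0 .2 90
cat > sp.py <<'E'
from all import *
def sp(c,hr,zt=.01,exclude_tray=False):
    # handle: hue mask -> fit; plane rays at top z; jaw end found by raised points near
    h,s,v=hsv(c);P=cloud(c)
    return None
def handle(c,xy,hr,R=.1):
    h,s,v=hsv(c);P=cloud(c)
    near=(np.hypot(P[...,0]-xy[0],P[...,1]-xy[1])<R)
    m=(near&(h>=hr[0])&(h<=hr[1])&(s>150)&(v>60)).astype(np.uint8)
    n,l,st,ce=cv2.connectedComponentsWithStats(m)
    if n<2:return None
    i=1+np.argmax(st[1:,4]);k=l==i
    vv,uu=np.nonzero(k);q=np.array([ray(c,u,v_,.01)[:2] for u,v_ in zip(uu,vv)])
    (cx,cy),(a,b),_=r=cv2.minAreaRect((q*1000).astype(np.float32))
    bx=cv2.boxPoints(r);e=bx[1]-bx[0] if np.linalg.norm(bx[1]-bx[0])>np.linalg.norm(bx[2]-bx[1]) else bx[2]-bx[1]
    d=np.linalg.svd(q-q.mean(0),full_matrices=False)[2][0]
    return q.mean(0),np.array([cx,cy])/1000,(round(a),round(b)),d,P[k][:,2]
E
python3 - <<'E'
from all import *; from sp import *
off=dict(top=(0,0),scene=(.0025,-.0015))
for n in('top','scene'):
    c=snap(n,n+'3.png');o=np.array(off[n]);P=cloud(c)
    H=np.array([.641,.0253])+o
    print(n,'rim',ctr(c,H,.05,.038,.046),'coll',ctr(c,H,.035,.076,.084),redang(c,H,.05,.038,.046),'collred',redang(c,H,.025,.070,.084))
    for k,xy in dict(blue=(.608,-.226),green=(.386,-.299),orange=(.502,-.438)).items():
        hc,rc,ab,d,z=handle(c,xy,HR[k])
        near=(np.hypot(P[...,0]-rc[0],P[...,1]-rc[1])<.11)&(P[...,2]>.005)&(P[...,2]<.016)
        q=P[near][:,:2]; t=(q-rc)@d; w=(q-rc)@[-d[1],d[0]];g=abs(w)<.02;t=t[g];
        if np.median(t)<0:d=-d;t=-t
        print(k,'handle',np.round(hc,4),np.round(rc,4),ab,'yaw',round(np.degrees(np.arctan2(d[1],d[0])),1),'ext',round(t.min(),3),round(t.max(),3),'origin=handle+32.5',np.round(rc+d*.0325,4))
    x,y=[int(round(a)) for a in proj(c,H.tolist()+[.07])];k=c['img'][max(0,y-50):y+50,x-60:x+60]
    cv2.imwrite(f'pics/l_{n}.png',cv2.resize(k,None,fx=5,fy=5,interpolation=cv2.INTER_CUBIC)[:,:,::-1])
E
```

```text
t 30.77 pos [0.4502 0.0232 0.1912] jaw yaw 90.41 open 1.0 F [-0.2  0.3  0. ] T [-0.03 -0.   -0.01] q6 -1.79
rot total deg [ 0.41 -0.02  0.04] | shift after turn [-0.0088 -0.0232 -0.0002] | shift before turn [-0.0087 -0.0232 -0.0004] dist 0.025
top rim (array([0.6422, 0.0253, 0.0446]), array([0.6417, 0.0255]), 589) coll (array([0.6414, 0.0262, 0.0251]), array([0.6407, 0.0255]), 249) (7, array([0.6749, 0.0443, 0.0422]), np.float64(29.3)) collred (17, array([0.657 , 0.0351, 0.078 ]), np.float64(31.5))
blue handle [ 0.5817 -0.207 ] [ 0.582  -0.2072] (10, 60) yaw -32.7 ext -0.042 0.099 origin=handle+32.5 [ 0.6093 -0.2247]
green handle [ 0.3575 -0.2756] [ 0.3575 -0.2756] (13, 61) yaw -36.5 ext -0.071 0.099 origin=handle+32.5 [ 0.3837 -0.295 ]
orange handle [ 0.4957 -0.4326] [ 0.5005 -0.4346] (198, 195) yaw -110.4 ext -0.09 0.109 origin=handle+32.5 [ 0.4892 -0.4651]
scene rim (array([0.6435, 0.0224, 0.0455]), array([0.647 , 0.0226]), 358) coll (array([0.6421, 0.0234, 0.0258]), array([0.6422, 0.0233]), 149) (16, array([0.6703, 0.0387, 0.0434]), np.float64(29.0)) collred (30, array([0.6588, 0.0332, 0.0762]), np.float64(31.7))
blue handle [ 0.586  -0.2066] [ 0.5858 -0.2065] (15, 60) yaw -31.2 ext -0.085 0.105 origin=handle+32.5 [ 0.6136 -0.2233]
green handle [ 0.3629 -0.2756] [ 0.363  -0.2756] (14, 54) yaw -35.6 ext -0.1 0.099 origin=handle+32.5 [ 0.3895 -0.2945]
orange handle [ 0.4763 -0.4187] [ 0.4766 -0.419 ] (22, 63) yaw -30.1 ext -0.091 0.109 origin=handle+32.5 [ 0.5047 -0.4353]
```

View pics/l_scene.png

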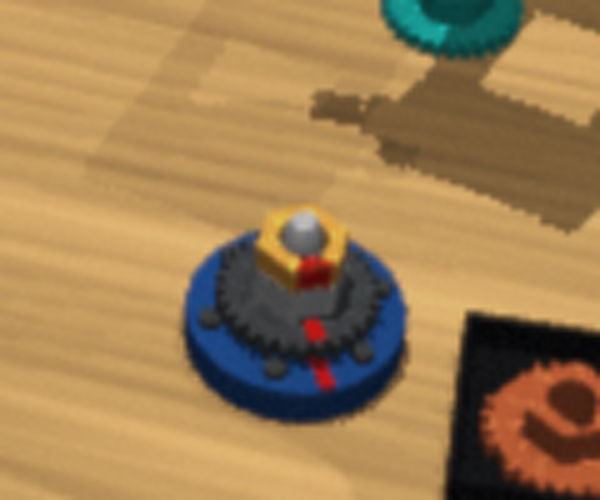

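View pics/top3.png

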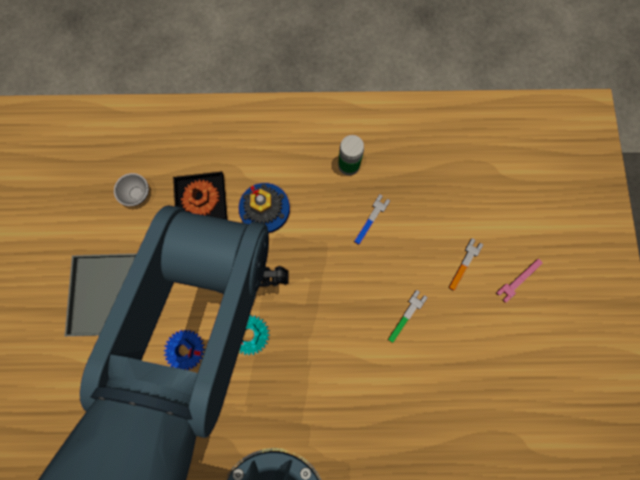

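The collar is home (crop 303,245): flat on the hub, its top at 80 mm, with its red mark in line with the gear's and the stripe. Now the spanners, blue first; it's still at (371,220) in the top view.

```bash
python3 nav.py .6105 -.225 .1 57.2
```

```text
t 30.88 pos [0.4524 0.0228 0.1918] jaw yaw 90.41 open 0.999 F [ 1.2 -0.3 -0.2] T [ 0.01 -0.02 -0.01] q6 -1.79
rot total deg [3.321e+01 1.100e-01 3.000e-02] | shift after turn [ 0.0918 -0.1226  0.2671] | shift before turn [ 0.0923 -0.2488  0.1562] dist 0.308
```

>>> drive_tool:
  increments:
    - [0,0,0,8.3,0,0,1]
    - [0,0,0,8.3,0,0,1]
    - [0,0,0,8.3,0,0,1]
    - [0,0,0,8.3,0,0,1]
    - [0.003,-0.0153,0.0334,0,0,0,1]
    - [0.003,-0.0153,0.0334,0,0,0,1]
    - [0.003,-0.0153,0.0334,0,0,0,1]
    - [0.003,-0.0153,0.0334,0,0,0,1]
    - [0.01,-0.0153,0.0334,0,0,0,1]
    - [0.015,-0.0153,0.0334,0,0,0,1]

```text
time_s: 32.12
eef_pos: [0.5725, -0.1645, 0.1541]
eef_rot: [0.679, 0.199, 0.678, -0.2]
wrist_force: [0.4, -0.3, -1.1]
opening: 1.001
```

>>> drive_tool:
  increments:
    - [0.02,-0.0153,0.0334,0,0,0,1]
    - [0.02,-0.0153,0.0334,0,0,0,1]
    - [0,0,0,0,0,0,1]
    - [0,0,0,0,0,0,1]

```text
time_s: 32.62
eef_pos: [0.6102, -0.2245, 0.1138]
eef_rot: [0.678, 0.199, 0.679, -0.2]
wrist_force: [0.5, -0.0, 0.1]
opening: 1.001
```

```bash
python3 nav.py .6105 -.225 .016 57.2;  python3 - <<'E'
from sp import *
c=snap('scene');hc,rc,ab,d,z=handle(c,(.6,-.22),HR['blue']);print(rc,ab,d)
x,y=[int(round(a)) for a in proj(c,(.61,-.225,.05))];k=c['img'][max(0,y-50):y+50,x-60:x+60]
cv2.imwrite(f'pics/m_scene.png',cv2.resize(k,None,fx=5,fy=5,interpolation=cv2.INTER_CUBIC)[:,:,::-1])
E
```

```text
t 32.62 pos [ 0.6102 -0.2245  0.1138] jaw yaw 57.21 open 1.001 F [ 0.5 -0.   0.1] T [-0.02  0.01  0.04] q6 -1.53
rot total deg [ 0.01 -0.04  0.03] | shift after turn [ 0.0978 -0.0003  0.0005] | shift before turn [ 0.0978 -0.0002  0.0006] dist 0.098
[ 0.58717108 -0.20672324] (16, 58) [ 0.84025791 -0.5421869 ]
```

View pics/m_scene.png

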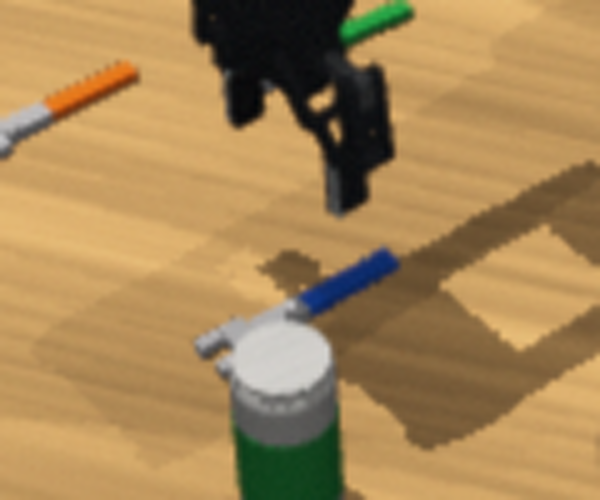

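The blue spanner (crop 300,310) hasn't moved. I'll descend, settle and close. The can at crop (285,400) is well clear.

>>> drive_tool:
  increments:
    - [0.02,-0.0003,0.0005,0,0,0,1]
    - [0.02,0,0,0,0,0,1]
    - [0.02,0,0,0,0,0,0.3]
    - [0.02,0,0,0,0,0,0.3]
    - [0.013,0,0,0,0,0,0.3]
    - [0,0,0,0,0,0,0.3]
    - [0,0,0,0,0,0,0.3]

```text
time_s: 33.55
eef_pos: [0.6107, -0.2256, 0.0219]
eef_rot: [0.679, 0.199, 0.678, -0.2]
wrist_force: [-0.2, 0.4, 0.5]
opening: 0.654
```

```bash
python3 nav.py .6105 -.225 .016 57.2
```

```text
t 33.55 pos [ 0.6107 -0.2256  0.0219] jaw yaw 57.22 open 0.654 F [-0.2  0.4  0.5] T [ 0.01  0.   -0.01] q6 -1.53
rot total deg [0.02 0.07 0.04] | shift after turn [ 0.0059  0.0004 -0.0005] | shift before turn [ 0.0059  0.0004 -0.0005] dist 0.006
```

>>> drive_tool:
  increments:
    - [0.005,0,0,0,0,0,0.3]
    - [0,0,0,0,0,0,-1]
    - [0,0,0,0,0,0,-1]
    - [0,0,0,0,0,0,-1]
    - [0,0,0,0,0,0,-1]
    - [0,0,0,0,0,0,-1]
    - [0,0,0,0,0,0,-1]
    - [0,0,0,0,0,0,-1]
    - [0,0,0,0,0,0,-1]

```text
time_s: 34.67
eef_pos: [0.6105, -0.2254, 0.0168]
eef_rot: [0.679, 0.199, 0.678, -0.2]
wrist_force: [-1.4, 0.0, 5.3]
opening: 0.135
```

```bash
python3 nav.py .6105 -.225 .016 57.2
```

```text
t 34.67 pos [ 0.6105 -0.2254  0.0168] jaw yaw 57.22 open 0.135 F [-1.4  0.   5.3] T [0.16 0.2  0.01] q6 -1.53
rot total deg [0.02 0.04 0.04] | shift after turn [ 0.0008  0.0004 -0.0002] | shift before turn [ 0.0008  0.0004 -0.0002] dist 0.001
```

>>> drive_tool:
  increments:
    - [-0.01,0,0,0,0,0,-1]
    - [-0.03,0,0,0,0,0,-1]
    - [-0.04,0,0,0,0,0,-1]
    - [-0.04,0,0,-10,0,0,-1]
    - [-0.03,0,0,-10,0,0,-1]
    - [0,0,0,-10,0,0,-1]
    - [0,0,0,-10,0,0,-1]
    - [0,0,0,-10,0,0,-1]
    - [0,0,0,-10,0,0,-1]
    - [0,0,0,0,0,0,-1]

```text
time_s: 35.92
eef_pos: [0.61, -0.2251, 0.1662]
eef_rot: [0.687, -0.166, 0.688, 0.166]
wrist_force: [0.2, 0.2, -0.9]
opening: 0.138
```

```bash
python3 nav.py .494 .368 .17 181; python3 nav.py .494 .368 .17 117
```

```text
t 35.92 pos [ 0.61   -0.2251  0.1662] jaw yaw 117.13 open 0.138 F [ 0.2  0.2 -0.9] T [0.01 0.02 0.03] q6 -2.58
rot total deg [-6.387e+01 -5.000e-02 -2.000e-02] | shift after turn [-0.0038  0.1056  0.595 ] | shift before turn [-0.004   0.5807  0.1672] dist 0.604
t 35.92 pos [ 0.61   -0.2251  0.1662] jaw yaw 117.13 open 0.138 F [ 0.2  0.2 -0.9] T [0.01 0.02 0.03] q6 -2.58
rot total deg [ 0.13 -0.05  0.  ] | shift after turn [-0.0038  0.5811  0.1659] | shift before turn [-0.004   0.5807  0.1672] dist 0.604
```

>>> drive_tool:
  increments:
    - [-0.002,0.0363,0.01045,0,0,0,-1]
    - [-0.002,0.0363,0.01045,0,0,0,-1]
    - [0,0.0363,0.01045,0,0,0,-1]
    - [0,0.0363,0.01045,0,0,0,-1]
    - [0,0.0363,0.01045,0,0,0,-1]
    - [0,0.0363,0.01045,0,0,0,-1]
    - [0,0.0363,0.01045,0,0,0,-1]
    - [0,0.0363,0.01045,0,0,0,-1]
    - [0,0.0363,0.01045,0,0,0,-1]
    - [0,0.0363,0.01045,0,0,0,-1]

```text
time_s: 37.17
eef_pos: [0.5367, 0.1466, 0.1702]
eef_rot: [0.688, -0.165, 0.688, 0.165]
wrist_force: [0.3, -1.0, -0.7]
opening: 0.133
```

>>> drive_tool:
  increments:
    - [0,0.0363,0.01045,0,0,0,-1]
    - [0,0.0363,0.01045,0,0,0,-1]
    - [0,0.0363,0.01045,0,0,0,-1]
    - [0,0.0363,0.01045,0,0,0,-1]
    - [0,0.0363,0.01045,0,0,0,-1]
    - [0,0.0363,0.01045,0,0,0,-1]
    - [0,0,0,-10,0,0,-1]
    - [0,0,0,-10,0,0,-1]
    - [0,0,0,0,0,0,-1]

```text
time_s: 38.3
eef_pos: [0.4931, 0.3679, 0.1698]
eef_rot: [0.648, -0.282, 0.649, 0.282]
wrist_force: [0.3, -0.0, -1.2]
opening: 0.132
```

```bash
python3 nav.py .494 .368 .06 181
```

```text
t 38.3 pos [0.4931 0.3679 0.1698] jaw yaw 136.97 open 0.132 F [ 0.3 -0.  -1.2] T [ 0.    0.01 -0.  ] q6 -1.94
rot total deg [-4.403e+01 -6.000e-02 -1.000e-02] | shift after turn [ 1.098e-01 -9.000e-04  1.000e-04] | shift before turn [ 0.1098 -0.0006  0.0008] dist 0.11
```

>>> drive_tool:
  increments:
    - [0,0,0,-10,0,0,-1]
    - [0,0,0,-10,0,0,-1]
    - [0,0,0,-10,0,0,-1]
    - [0,0,0,-10,0,0,-1]
    - [0,0,0,-4,0,0,-1]
    - [0.03,-0.0009,0,0,0,0,-1]
    - [0.03,0,0,0,0,0,-1]
    - [0.03,0,0,0,0,0,-1]
    - [0.02,0,0,0,0,0,-1]
    - [0,0,0,0,0,0,-1]

```text
time_s: 39.55
eef_pos: [0.493, 0.367, 0.0583]
eef_rot: [0.494, -0.504, 0.497, 0.505]
wrist_force: [0.2, 0.2, -0.8]
opening: 0.131
```

```bash
python3 nav.py .494 .368 .0215 181
python3 - <<'E'
from h import *
for n in ('top','scene'):
    c=snap(n)
    x,y=[int(round(a)) for a in proj(c,(.46,.368,.03))];k=c['img'][max(0,y-50):y+50,max(0,x-60):x+60]
    cv2.imwrite(f'pics/n_{n}.png',cv2.resize(k,None,fx=5,fy=5,interpolation=cv2.INTER_CUBIC)[:,:,::-1])
E
```

```text
t 39.55 pos [0.493  0.367  0.0583] jaw yaw -178.94 open 0.131 F [ 0.2  0.2 -0.8] T [ 0.05 -0.02 -0.  ] q6 -2.71
rot total deg [ 0.06 -0.12 -0.2 ] | shift after turn [ 0.0368 -0.001   0.001 ] | shift before turn [ 0.0368 -0.0011  0.0011] dist 0.037
```

View pics/n_scene.png

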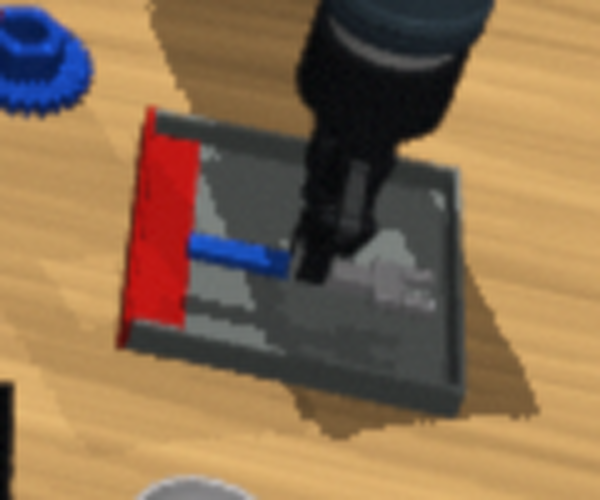

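Handle to the red end, aligned with the tray (crop 240,255). Lowering and releasing with limited opening.

>>> drive_tool:
  increments:
    - [0.015,-0.001,0.001,0,0,0,-1]
    - [0.012,0,0,0,0,0,-1]
    - [0.007,0,0,0,0,0,-1]
    - [0.002,0,0,0,0,0,-1]
    - [0,0,0,0,0,0,-1]
    - [0,0,0,0,0,0,-0.4]
    - [0,0,0,0,0,0,-0.4]
    - [0,0,0,0,0,0,-0.4]

```text
time_s: 40.65
eef_pos: [0.4954, 0.3688, 0.0243]
eef_rot: [-0.495, 0.505, -0.495, -0.505]
wrist_force: [0.6, 0.7, 0.2]
opening: 0.298
```

>>> drive_tool:
  increments:
    - [-0.02,0,0,0,0,0,-0.4]
    - [-0.03,0,0,0,0,0,0]
    - [-0.04,0,0,0,0,0,1]
    - [-0.04,0,0,0,0,0,1]
    - [-0.02,0,0,10,0,0,1]
    - [0,0,0,10,0,0,1]
    - [0,0,0,10,0,0,1]
    - [0,0,0,10,0,0,1]
    - [0,0,0,10,0,0,1]
    - [0,0,0,10,0,0,1]

```text
time_s: 41.9
eef_pos: [0.4954, 0.369, 0.1757]
eef_rot: [0.682, -0.188, 0.681, 0.188]
wrist_force: [0.3, -0.3, -0.4]
opening: 1.003
```

```bash
python3 nav.py .494 .368 .0215 121;  python3 nav.py .385 -.296 .16 121
python3 - <<'E'
from h import *
for n in ('top','scene'):
    c=snap(n,n+'4.png')
E
```

```text
t 41.9 pos [0.4954 0.369  0.1757] jaw yaw 120.89 open 1.003 F [ 0.3 -0.3 -0.4] T [ 0.02  0.02 -0.07] q6 -1.66
rot total deg [-0.11  0.07  0.03] | shift after turn [ 1.542e-01 -1.000e-04 -1.700e-03] | shift before turn [ 0.1542 -0.     -0.0019] dist 0.154
t 41.9 pos [0.4954 0.369  0.1757] jaw yaw 120.89 open 1.003 F [ 0.3 -0.3 -0.4] T [ 0.02  0.02 -0.07] q6 -1.66
rot total deg [-0.11  0.07  0.03] | shift after turn [ 0.0157 -0.5131 -0.4372] | shift before turn [ 0.0155 -0.514  -0.4362] dist 0.674
```

View pics/scene4.png

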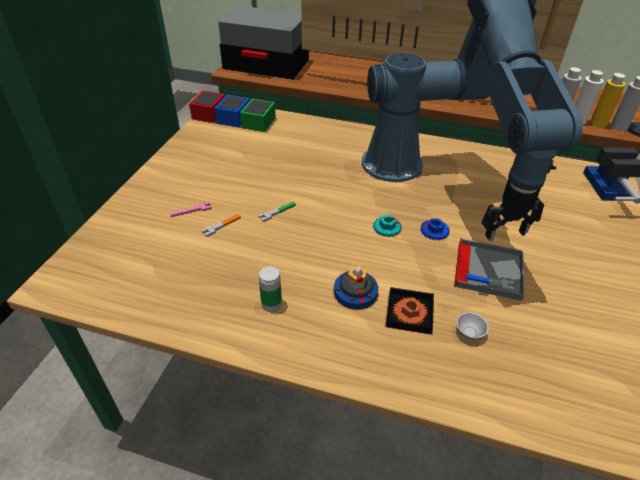

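View pics/top4.png

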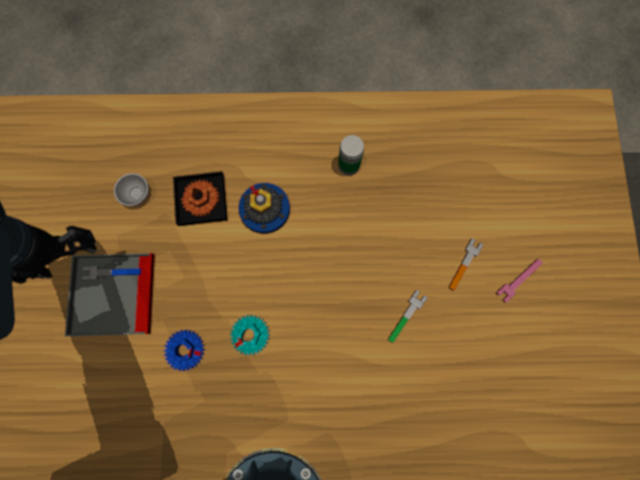

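>>> drive_tool:
  increments:
    - [0,0,0,9.7,0,0,1]
    - [0,0,0,9.7,0,0,1]
    - [0,0,0,9.7,0,0,1]
    - [0,0,0,9.7,0,0,1]
    - [0,0,0,9.7,0,0,1]
    - [0,0,0,9.7,0,0,1]
    - [0,0,0,9.7,0,0,1]
    - [0,0,0,0,0,0,1]

```text
time_s: 43.0
eef_pos: [0.4953, 0.3689, 0.1748]
eef_rot: [0.672, 0.221, 0.671, -0.221]
wrist_force: [0.1, -0.0, -0.5]
opening: 1.004
```

```bash
python3 nav.py .3855 -.2958 .15 53
```

```text
t 43.0 pos [0.4953 0.3689 0.1748] jaw yaw 53.58 open 1.004 F [ 0.1 -0.  -0.5] T [ 0.01  0.02 -0.  ] q6 -0.49
rot total deg [ 0.58  0.04 -0.01] | shift after turn [ 0.0248 -0.597   0.3123] | shift before turn [ 0.0249 -0.6001  0.3062] dist 0.674
```

>>> drive_tool:
  increments:
    - [0,-0.0333,0.017,0,0,0,1]
    - [0,-0.0333,0.017,0,0,0,1]
    - [0,-0.0333,0.017,0,0,0,1]
    - [0,-0.0333,0.017,0,0,0,1]
    - [0,-0.0333,0.017,0,0,0,1]
    - [0,-0.0333,0.017,0,0,0,1]
    - [0,-0.0333,0.017,0,0,0,1]
    - [0,-0.0333,0.017,0,0,0,1]
    - [0,-0.0333,0.017,0,0,0,1]
    - [0,-0.0333,0.017,0,0,0,1]

```text
time_s: 44.25
eef_pos: [0.4325, -0.001, 0.1749]
eef_rot: [0.672, 0.22, 0.671, -0.221]
wrist_force: [-0.7, 0.2, 0.1]
opening: 1.003
```

>>> drive_tool:
  increments:
    - [0,-0.0333,0.017,0,0,0,1]
    - [0,-0.0333,0.017,0,0,0,1]
    - [0,-0.0333,0.017,0,0,0,1]
    - [0.01,-0.0333,0.017,0,0,0,1]
    - [0.015,-0.0333,0.017,0,0,0,1]
    - [0.02,-0.0333,0.017,0,0,0,1]
    - [0.02,-0.0333,0.017,0,0,0,1]
    - [0.01,-0.0333,0.017,0.6,0,0,1]
    - [0,0,0,0,0,0,1]
    - [0,0,0,0,0,0,1]

```text
time_s: 45.5
eef_pos: [0.3825, -0.2944, 0.0997]
eef_rot: [0.67, 0.225, 0.67, -0.225]
wrist_force: [0.3, -0.3, -0.1]
opening: 1.0
```

```bash
python3 nav.py .3855 -.2958 .0165 53;  python3 - <<'E'
from sp import *
c=snap('scene');hc,rc,ab,d,z=handle(c,(.36,-.28),HR['green']);print(rc,ab,d)
x,y=[int(round(a)) for a in proj(c,(.38,-.295,.05))];k=c['img'][max(0,y-50):y+50,x-60:x+60]
cv2.imwrite(f'pics/o_scene.png',cv2.resize(k,None,fx=5,fy=5,interpolation=cv2.INTER_CUBIC)[:,:,::-1])
E
```

```text
t 45.5 pos [ 0.3825 -0.2944  0.0997] jaw yaw 52.88 open 1.0 F [ 0.3 -0.3 -0.1] T [0.05 0.01 0.01] q6 -1.82
rot total deg [-0.12  0.01  0.03] | shift after turn [0.0832 0.0007 0.0033] | shift before turn [0.0832 0.0007 0.0033] dist 0.083
[ 0.36252606 -0.27625528] (15, 54) [ 0.79888688 -0.6014813 ]
```

View pics/o_scene.png

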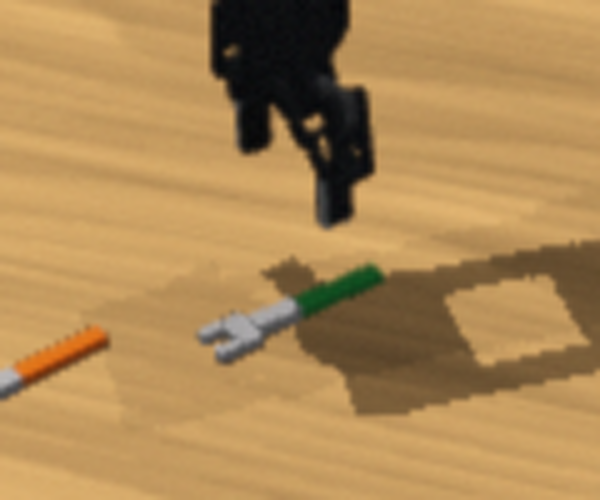

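The green spanner (crop 300,305) hasn't moved and is under the jaws.

>>> drive_tool:
  increments:
    - [0.02,0.0007,0.0033,0,0,0,0.3]
    - [0.02,0,0,0,0,0,0.3]
    - [0.02,0,0,0,0,0,0.3]
    - [0.015,0,0,0,0,0,0.3]
    - [0.004,0,0,0,0,0,0.3]
    - [0,0,0,0,0,0,0.3]
    - [0,0,0,0,0,0,0.3]

```text
time_s: 46.42
eef_pos: [0.3859, -0.2966, 0.0211]
eef_rot: [0.67, 0.225, 0.67, -0.226]
wrist_force: [-0.6, -0.2, 0.9]
opening: 0.644
```

```bash
python3 nav.py .3855 -.2958 .0165 53
```

```text
t 46.42 pos [ 0.3859 -0.2966  0.0211] jaw yaw 52.73 open 0.644 F [-0.6 -0.2  0.9] T [-0.02 -0.    0.01] q6 -1.82
rot total deg [-0.27  0.08  0.06] | shift after turn [ 0.0046  0.0004 -0.0009] | shift before turn [ 0.0046  0.0004 -0.0009] dist 0.005
```

>>> drive_tool:
  increments:
    - [0.0043,0.0004,-0.0005,0,0,0,0.3]
    - [0,0,0,0,0,0,-1]
    - [0,0,0,0,0,0,-1]
    - [0,0,0,0,0,0,-1]
    - [0,0,0,0,0,0,-1]
    - [0,0,0,0,0,0,-1]
    - [0,0,0,0,0,0,-1]
    - [0,0,0,0,0,0,-1]
    - [0,0,0,0,0,0,-1]

```text
time_s: 47.55
eef_pos: [0.3854, -0.2957, 0.0164]
eef_rot: [0.67, 0.226, 0.67, -0.226]
wrist_force: [-0.4, 0.4, 5.0]
opening: 0.137
```

```bash
python3 nav.py .446 .368 .16 53
```

```text
t 47.55 pos [ 0.3854 -0.2957  0.0164] jaw yaw 52.72 open 0.137 F [-0.4  0.4  5. ] T [0.19 0.15 0.04] q6 -1.82
rot total deg [-0.28  0.02  0.05] | shift after turn [-0.1436  0.5665 -0.3511] | shift before turn [-0.1442  0.5647 -0.3538] dist 0.682
```

>>> drive_tool:
  increments:
    - [-0.01,0,0,0,0,0,-1]
    - [-0.03,0,0,0,0,0,-1]
    - [-0.04,0,0,0,0,0,-1]
    - [-0.04,0.015,-0.01,0,0,0,-1]
    - [-0.03,0.0314,-0.0197,0,0,0,-1]
    - [0,0.0314,-0.0197,0,0,0,-1]
    - [0,0.0314,-0.0197,0,0,0,-1]
    - [0,0.0314,-0.0197,0,0,0,-1]
    - [0,0.0314,-0.0197,0,0,0,-1]
    - [0,0.0314,-0.0197,0,0,0,-1]

```text
time_s: 48.8
eef_pos: [0.4065, -0.0548, 0.1663]
eef_rot: [0.67, 0.226, 0.67, -0.226]
wrist_force: [0.5, -0.0, -1.2]
opening: 0.137
```

>>> drive_tool:
  increments:
    - [0,0.0314,-0.0197,0,0,0,-1]
    - [0,0.0314,-0.0197,0,0,0,-1]
    - [0,0.0314,-0.0197,0,0,0,-1]
    - [0,0.0314,-0.0197,0,0,0,-1]
    - [0,0.0314,-0.0197,0,0,0,-1]
    - [0,0.0314,-0.0197,0,0,0,-1]
    - [0,0.0314,-0.0197,0,0,0,-1]
    - [0,0.0314,-0.0197,0,0,0,-1]
    - [0,0.0314,-0.0197,0,0,0,-1]
    - [0,0.0314,-0.0197,0,0,0,-1]

```text
time_s: 50.05
eef_pos: [0.4399, 0.3144, 0.1659]
eef_rot: [0.67, 0.226, 0.67, -0.226]
wrist_force: [0.9, 0.7, -1.9]
opening: 0.136
```

>>> drive_tool:
  increments:
    - [0,0.0314,-0.0197,0,0,0,-1]
    - [0,0.016,-0.01,-10,0,0,-1]
    - [0,0,0,-10,0,0,-1]
    - [0,0,0,-10,0,0,-1]
    - [0,0,0,-10,0,0,-1]
    - [0,0,0,-10,0,0,-1]
    - [0,0,0,-10,0,0,-1]
    - [0,0,0,-10,0,0,-1]
    - [0,0,0,-10,0,0,-1]
    - [0,0,0,0,0,0,-1]

```text
time_s: 51.3
eef_pos: [0.4449, 0.3688, 0.1657]
eef_rot: [0.658, -0.257, 0.659, 0.257]
wrist_force: [1.0, 0.5, -2.1]
opening: 0.134
```

```bash
python3 nav.py .446 .368 .07 181
```

```text
t 51.3 pos [0.4449 0.3688 0.1657] jaw yaw 132.63 open 0.134 F [ 1.   0.5 -2.1] T [-0.05 -0.01 -0.03] q6 -1.83
rot total deg [-4.837e+01 -6.000e-02 -1.000e-02] | shift after turn [ 0.0957 -0.0011 -0.0008] | shift before turn [ 0.0957 -0.0013  0.0004] dist 0.096
```

>>> drive_tool:
  increments:
    - [0,0,0,-10,0,0,-1]
    - [0,0,0,-10,0,0,-1]
    - [0,0,0,-10,0,0,-1]
    - [0,0,0,-10,0,0,-1]
    - [0,0,0,-8.4,0,0,-1]
    - [0.03,-0.0011,-0.0008,0,0,0,-1]
    - [0.03,0,0,0,0,0,-1]
    - [0.03,0,0,0,0,0,-1]
    - [0,0,0,0,0,0,-1]
    - [0,0,0,0,0,0,-1]

```text
time_s: 52.55
eef_pos: [0.4468, 0.3684, 0.0768]
eef_rot: [-0.496, 0.505, -0.495, -0.504]
wrist_force: [-0.7, -0.4, -1.0]
opening: 0.13
```

```bash
python3 nav.py .446 .368 .022 181
python3 - <<'E'
from h import *
for n in ('top','scene'):
    c=snap(n)
    x,y=[int(round(a)) for a in proj(c,(.46,.368,.03))];k=c['img'][max(0,y-50):y+50,max(0,x-60):x+60]
    cv2.imwrite(f'pics/p_{n}.png',cv2.resize(k,None,fx=5,fy=5,interpolation=cv2.INTER_CUBIC)[:,:,::-1])
E
```

```text
t 52.55 pos [0.4468 0.3684 0.0768] jaw yaw -178.98 open 0.13 F [-0.7 -0.4 -1. ] T [-0.   -0.01  0.  ] q6 -2.67
rot total deg [ 0.02 -0.    0.05] | shift after turn [ 0.0548  0.0009 -0.0004] | shift before turn [ 0.0548  0.0009 -0.0004] dist 0.055
```

View pics/p_scene.png

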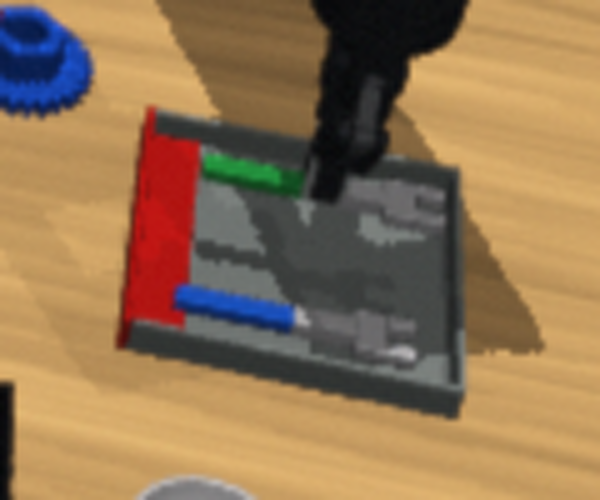

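Blue lies flat near the front wall (crop 290,315). Green hangs above the middle, well clear of it.

>>> drive_tool:
  increments:
    - [0.02,0.0005,0,0,0,0,-1]
    - [0.015,0,0,0,0,0,-1]
    - [0.012,0,0,0,0,0,-1]
    - [0.007,0,0,0,0,0,-1]
    - [0,0,0,0,0,0,-1]
    - [0,0,0,0,0,0,-0.4]
    - [0,0,0,0,0,0,-0.4]
    - [0,0,0,0,0,0,-0.4]

```text
time_s: 53.65
eef_pos: [0.4459, 0.3681, 0.0219]
eef_rot: [-0.495, 0.505, -0.495, -0.505]
wrist_force: [1.2, -1.2, -0.8]
opening: 0.296
```

>>> drive_tool:
  increments:
    - [-0.02,0,0,0,0,0,-0.4]
    - [-0.03,0,0,0,0,0,0]
    - [-0.04,0,0,0,0,0,1]
    - [-0.04,0,0,0,0,0,1]
    - [-0.02,0,0,10,0,0,1]
    - [0,0,0,10,0,0,1]
    - [0,0,0,10,0,0,1]
    - [0,0,0,10,0,0,1]
    - [0,0,0,10,0,0,1]
    - [0,0,0,10,0,0,1]

```text
time_s: 54.9
eef_pos: [0.446, 0.3683, 0.1734]
eef_rot: [0.682, -0.188, 0.681, 0.188]
wrist_force: [1.0, 0.4, 0.9]
opening: 1.0
```

```bash
python3 nav.py .502 -.438 .16 57
python3 - <<'E'
from sp import *
off=np.array([.001,-.0007])
for n in ('top','scene'):
    c=snap(n,n+'5.png');h,s,v=hsv(c)
    if n=='top':
        k=c['img'][215:315,425:565];cv2.imwrite('pics/q.png',cv2.resize(k,None,fx=5,fy=5,interpolation=cv2.INTER_CUBIC)[:,:,::-1])
    print(n,h[270:275,458:462].ravel()[:20],s[272,459],v[272,459], h[300,440],s[300,440],v[300,440])
    m=(((h>=8)&(h<=17)&(s>210)&(v>130))).astype(np.uint8)
    P=cloud(c);m&=(np.hypot(P[...,0]-.485,P[...,1]+.425)<.1).astype(np.uint8)
    nn,l,st,ce=cv2.connectedComponentsWithStats(m);i=1+np.argmax(st[1:,4]);print(st[i],ce[i])
    vv,uu=np.nonzero(l==i);q=np.array([ray(c,a,b,.01)[:2] for a,b in zip(uu,vv)]);print(q.mean(0),cv2.minAreaRect((q*1000).astype(np.float32)))
E
```

```text
t 54.9 pos [0.446  0.3683 0.1734] jaw yaw 120.79 open 1.0 F [1.  0.4 0.9] T [ 0.01 -0.02 -0.02] q6 -1.62
rot total deg [ 6.379e+01  8.000e-02 -1.000e-02] | shift after turn [ 0.0134 -0.6457  0.4861] | shift before turn [ 0.0133 -0.7213 -0.3646] dist 0.808
top [13 15 16 16 14 15 16 16 15 16 16 16 16 16 16 16 16 16 16 16] 255 164 18 159 151
[450 265  16  25 140] [457.58571429 277.00714286]
[ 0.47204934 -0.41850409] ((472.03594970703125, -418.5599060058594), (12.009814262390137, 60.01298904418945), 58.16533279418945)
scene [0 1 0 1 0 1 0 0 1 0 1 0 1 0 1 1 1 1 0 1] 227 176 18 126 224
[223 215  17  10  58] [230.87931034 219.46551724]
[ 0.47738748 -0.41865684] ((476.71044921875, -418.9690246582031), (14.043049812316895, 57.326541900634766), 58.16373825073242)
```

View pics/q.png

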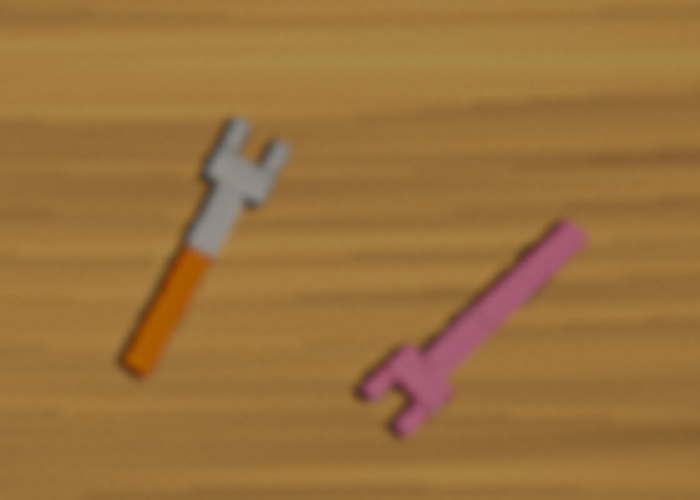

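The orange spanner has a solid orange handle (crop 165,310) and yaw of about -32°. The pink look-alike is about 100 mm away (crop 480,320). Going to orange.

>>> drive_tool:
  increments:
    - [0,0,0,10.4,0,0,1]
    - [0,0,0,10.4,0,0,1]
    - [0,0,0,10.4,0,0,1]
    - [0,0,0,10.4,0,0,1]
    - [0,0,0,10.4,0,0,1]
    - [0,0,0,10.6,0,0,1]
    - [0,0,0,0,0,0,1]

```text
time_s: 55.88
eef_pos: [0.4459, 0.3682, 0.1725]
eef_rot: [0.681, 0.19, 0.681, -0.19]
wrist_force: [0.1, -0.2, -0.0]
opening: 0.997
```

```bash
python3 nav.py .502 -.4365 .17 58.2
```

```text
t 55.88 pos [0.4459 0.3682 0.1725] jaw yaw 58.79 open 0.997 F [ 0.1 -0.2 -0. ] T [0.01 0.   0.07] q6 -0.54
rot total deg [ 0.59  0.04 -0.01] | shift after turn [ 0.0025 -0.6543  0.4717] | shift before turn [ 0.0027 -0.6592  0.4649] dist 0.807
```

>>> drive_tool:
  increments:
    - [0,-0.033,0.0232,0,0,0,1]
    - [0,-0.033,0.0232,0,0,0,1]
    - [0,-0.033,0.0232,0,0,0,1]
    - [0,-0.033,0.0232,0,0,0,1]
    - [0,-0.033,0.0232,0,0,0,1]
    - [0,-0.033,0.0232,0,0,0,1]
    - [0,-0.033,0.0232,0,0,0,1]
    - [0,-0.033,0.0232,0,0,0,1]
    - [0,-0.033,0.0232,0,0,0,1]
    - [0,-0.033,0.0232,0,0,0,1]

```text
time_s: 57.12
eef_pos: [0.4714, -0.0359, 0.1726]
eef_rot: [0.682, 0.189, 0.681, -0.19]
wrist_force: [-0.3, 0.4, -0.5]
opening: 1.001
```

>>> drive_tool:
  increments:
    - [0,-0.033,0.0232,0,0,0,1]
    - [0,-0.033,0.0232,0,0,0,1]
    - [0,-0.033,0.0232,0,0,0,1]
    - [0,-0.033,0.0232,0,0,0,1]
    - [0,-0.033,0.0232,0,0,0,1]
    - [0,-0.033,0.0232,0,0,0,1]
    - [0.015,-0.033,0.0232,0,0,0,1]
    - [0.02,-0.033,0.0232,0,0,0,1]
    - [0.02,-0.033,0.0232,0,0,0,1]
    - [0.015,-0.032,0.0235,0.6,0,0,0.3]

```text
time_s: 58.38
eef_pos: [0.4973, -0.4376, 0.1016]
eef_rot: [0.68, 0.193, 0.68, -0.193]
wrist_force: [1.1, -0.5, -0.1]
opening: 0.815
```

>>> drive_tool:
  increments:
    - [0,0,0,0,0,0,0.3]
    - [0,0,0,0,0,0,0.3]

```text
time_s: 58.62
eef_pos: [0.4975, -0.436, 0.1024]
eef_rot: [0.68, 0.194, 0.68, -0.194]
wrist_force: [0.2, 0.5, -0.0]
opening: 0.649
```

```bash
python3 nav.py .502 -.4365 .0165 58.2;  python3 - <<'E'
from sp import *
c=snap('scene')
x,y=[int(round(a)) for a in proj(c,(.5,-.435,.05))];k=c['img'][max(0,y-50):y+50,x-60:x+60]
cv2.imwrite(f'pics/r_scene.png',cv2.resize(k,None,fx=5,fy=5,interpolation=cv2.INTER_CUBIC)[:,:,::-1])
E
```

```text
t 58.62 pos [ 0.4975 -0.436   0.1024] jaw yaw 58.11 open 0.649 F [ 0.2  0.5 -0. ] T [ 0.01 -0.01 -0.06] q6 -1.91
rot total deg [-0.09 -0.02  0.02] | shift after turn [0.0859 0.002  0.0041] | shift before turn [0.0859 0.002  0.0041] dist 0.086
```

View pics/r_scene.png

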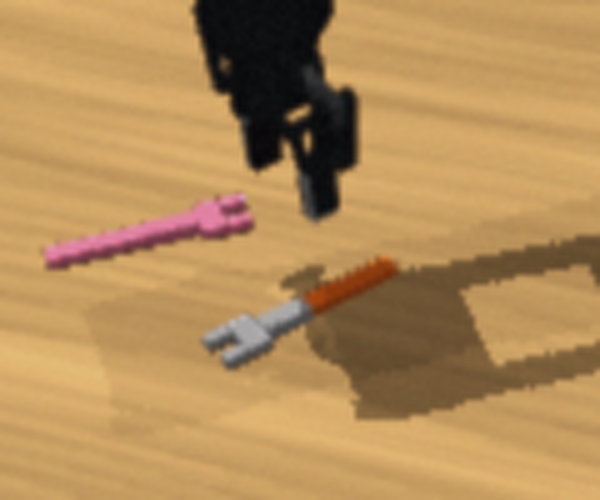

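The orange spanner (crop 305,305) hasn't moved. The pink one (crop 220,215) is to the side, and the jaws are part closed so they'll clear it.

>>> drive_tool:
  increments:
    - [0.02,0.002,0.0041,0,0,0,0.3]
    - [0.02,0,0,0,0,0,0.3]
    - [0.02,0,0,0,0,0,0.3]
    - [0.015,0,0,0,0,0,0.3]
    - [0.005,0,0,0,0,0,0.3]
    - [0,0,0,0,0,0,0.3]
    - [0,0,0,0,0,0,0.3]

```text
time_s: 59.55
eef_pos: [0.5025, -0.4376, 0.0231]
eef_rot: [0.68, 0.195, 0.679, -0.196]
wrist_force: [0.8, 0.1, -0.5]
opening: 0.651
```

```bash
python3 nav.py .502 -.4365 .0165 58.2
```

```text
t 59.55 pos [ 0.5025 -0.4376  0.0231] jaw yaw 57.92 open 0.651 F [ 0.8  0.1 -0.5] T [-0.06  0.03  0.04] q6 -1.9
rot total deg [-0.28  0.09  0.07] | shift after turn [ 0.0066  0.0007 -0.001 ] | shift before turn [ 0.0066  0.0007 -0.001 ] dist 0.007
```

>>> drive_tool:
  increments:
    - [0.006,0.0007,-0.0008,0,0,0,0.3]
    - [0,0,0,0,0,0,-1]
    - [0,0,0,0,0,0,-1]
    - [0,0,0,0,0,0,-1]
    - [0,0,0,0,0,0,-1]
    - [0,0,0,0,0,0,-1]
    - [0,0,0,0,0,0,-1]
    - [0,0,0,0,0,0,-1]
    - [0,0,0,0,0,0,-1]

```text
time_s: 60.68
eef_pos: [0.5019, -0.4362, 0.0166]
eef_rot: [0.68, 0.195, 0.679, -0.196]
wrist_force: [-1.1, -0.6, 5.8]
opening: 0.131
```

```bash
python3 nav.py .398 .368 .16 58
```

```text
t 60.67 pos [ 0.5019 -0.4362  0.0166] jaw yaw 57.92 open 0.131 F [-1.1 -0.6  5.8] T [0.13 0.2  0.  ] q6 -1.9
rot total deg [-0.08  0.03  0.05] | shift after turn [-0.1434  0.6269 -0.5142] | shift before turn [-0.1443  0.626  -0.515 ] dist 0.823
```

>>> drive_tool:
  increments:
    - [-0.01,0,0,0,0,0,-1]
    - [-0.03,0,0,0,0,0,-1]
    - [-0.04,0,0,0,0,0,-1]
    - [-0.04,0.015,-0.0125,0,0,0,-1]
    - [-0.03,0.0313,-0.02575,0,0,0,-1]
    - [0,0.0313,-0.02575,0,0,0,-1]
    - [0,0.0313,-0.02575,0,0,0,-1]
    - [0,0.0313,-0.02575,0,0,0,-1]
    - [0,0.0313,-0.02575,0,0,0,-1]
    - [0,0.0313,-0.02575,0,0,0,-1]

```text
time_s: 61.92
eef_pos: [0.4675, -0.1739, 0.166]
eef_rot: [0.679, 0.195, 0.68, -0.196]
wrist_force: [-0.2, 0.8, -1.9]
opening: 0.135
```

>>> drive_tool:
  increments:
    - [0,0.0313,-0.02575,0,0,0,-1]
    - [0,0.0313,-0.02575,0,0,0,-1]
    - [0,0.0313,-0.02575,0,0,0,-1]
    - [0,0.0313,-0.02575,0,0,0,-1]
    - [0,0.0313,-0.02575,0,0,0,-1]
    - [0,0.0313,-0.02575,0,0,0,-1]
    - [0,0.0313,-0.02575,0,0,0,-1]
    - [0,0.0313,-0.02575,0,0,0,-1]
    - [0,0.0313,-0.02575,0,0,0,-1]
    - [0,0.0313,-0.02575,0,0,0,-1]

```text
time_s: 63.18
eef_pos: [0.4155, 0.2279, 0.1659]
eef_rot: [0.68, 0.195, 0.68, -0.196]
wrist_force: [1.2, -0.3, -0.9]
opening: 0.13
```

>>> drive_tool:
  increments:
    - [0,0.0313,-0.02575,0,0,0,-1]
    - [0,0.0313,-0.02575,0,0,0,-1]
    - [0,0.0313,-0.02575,0,0,0,-1]
    - [0,0.016,-0.013,-10,0,0,-1]
    - [0,0,0,-10,0,0,-1]
    - [0,0,0,-10,0,0,-1]
    - [0,0,0,-10,0,0,-1]
    - [0,0,0,-10,0,0,-1]
    - [0,0,0,-10,0,0,-1]
    - [0,0,0,0,0,0,-1]

```text
time_s: 64.42
eef_pos: [0.3977, 0.3676, 0.1656]
eef_rot: [0.686, -0.17, 0.687, 0.17]
wrist_force: [0.1, -0.4, -1.1]
opening: 0.139
```

```bash
python3 nav.py .398 .368 .07 181
```

```text
t 64.42 pos [0.3977 0.3676 0.1656] jaw yaw 117.83 open 0.139 F [ 0.1 -0.4 -1.1] T [ 0.04 -0.02  0.01] q6 -1.53
rot total deg [-6.317e+01 -7.000e-02 -1.000e-02] | shift after turn [ 0.0956 -0.0003  0.0004] | shift before turn [0.0956 0.0003 0.0006] dist 0.096
```

>>> drive_tool:
  increments:
    - [0,0,0,-10.5,0,0,-1]
    - [0,0,0,-10.5,0,0,-1]
    - [0,0,0,-10.5,0,0,-1]
    - [0,0,0,-10.5,0,0,-1]
    - [0,0,0,-10.5,0,0,-1]
    - [0,0,0,-10.5,0,0,-1]
    - [0.03,0,0,0,0,0,-1]
    - [0.03,0,0,0,0,0,-1]
    - [0.03,0,0,0,0,0,-1]
    - [0,0,0,0,0,0,-1]

```text
time_s: 65.68
eef_pos: [0.3959, 0.3664, 0.0733]
eef_rot: [0.495, -0.503, 0.499, 0.504]
wrist_force: [0.4, -0.3, -1.5]
opening: 0.134
```

```bash
python3 nav.py .398 .368 .022 181
python3 - <<'E'
from h import *
for n in ('top','scene'):
    c=snap(n)
    x,y=[int(round(a)) for a in proj(c,(.46,.368,.03))];k=c['img'][max(0,y-50):y+50,max(0,x-60):x+60]
    cv2.imwrite(f'pics/s_{n}.png',cv2.resize(k,None,fx=5,fy=5,interpolation=cv2.INTER_CUBIC)[:,:,::-1])
E
```

```text
t 65.67 pos [0.3959 0.3664 0.0733] jaw yaw -179.27 open 0.134 F [ 0.4 -0.3 -1.5] T [-0.02 -0.01 -0.02] q6 -2.63
rot total deg [-0.27 -0.2  -0.31] | shift after turn [ 0.0513 -0.0021  0.0016] | shift before turn [ 0.0513 -0.0024  0.0018] dist 0.051
```

View pics/s_scene.png

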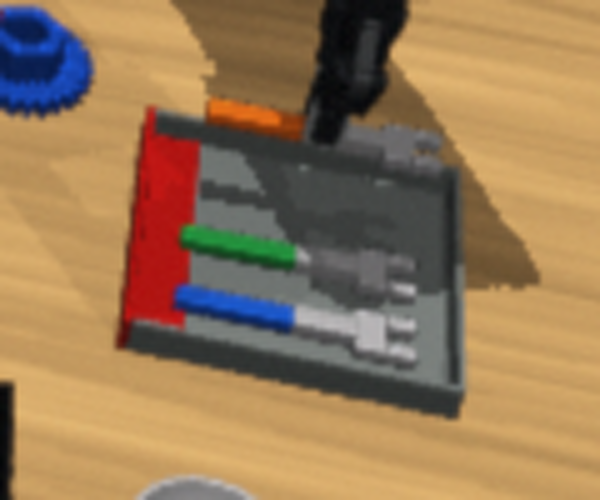

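Green and blue lie flat and apart (crop 290,250 and 290,315). Orange hangs over its slot, so I'll let it settle, then lower it.

>>> drive_tool:
  increments:
    - [0.02,-0.001,0.001,0,0,0,-1]
    - [0,0,0,0,0,0,-1]
    - [0,0,0,0,0,0,-1]

```text
time_s: 66.15
eef_pos: [0.3997, 0.3691, 0.0571]
eef_rot: [-0.497, 0.504, -0.496, -0.504]
wrist_force: [-0.6, 0.0, -1.3]
opening: 0.133
```

```bash
python3 nav.py .399 .368 .022 181
```

```text
t 66.15 pos [0.3997 0.3691 0.0571] jaw yaw -179.11 open 0.133 F [-0.6  0.  -1.3] T [-0.02 -0.03  0.01] q6 -2.63
rot total deg [-0.11  0.02  0.08] | shift after turn [ 0.0351  0.0007 -0.0011] | shift before turn [ 0.0351  0.0008 -0.0011] dist 0.035
```

>>> drive_tool:
  increments:
    - [0.015,0,0,0,0,0,-1]
    - [0.012,0,0,0,0,0,-1]
    - [0.007,0,0,0,0,0,-1]
    - [0,0,0,0,0,0,-1]
    - [0,0,0,0,0,0,-1]
    - [0,0,0,0,0,0,-0.4]
    - [0,0,0,0,0,0,-0.4]
    - [0,0,0,0,0,0,-0.4]

```text
time_s: 67.15
eef_pos: [0.399, 0.3687, 0.0218]
eef_rot: [-0.496, 0.504, -0.496, -0.504]
wrist_force: [0.8, 0.4, 0.0]
opening: 0.296
```

>>> drive_tool:
  increments:
    - [-0.02,0,0,0,0,0,-0.4]
    - [-0.03,0,0,0,0,0,-0.2]
    - [-0.04,0,0,0,0,0,0]
    - [-0.04,0,0,0,0,0,0]
    - [-0.04,0,0,10,0,0,0]
    - [0,0,0,10,0,0,0]
    - [0,0,0,10,0,0,0]
    - [0,0,0,10,0,0,0]
    - [0,0,0,10,0,0,0]
    - [0,0,0,10,0,0,0]

```text
time_s: 68.4
eef_pos: [0.3989, 0.3687, 0.1917]
eef_rot: [0.682, -0.187, 0.682, 0.186]
wrist_force: [0.6, 0.3, -1.5]
opening: 0.501
```

```bash
python3 nav.py .25 .45 .24 121
```

```text
t 68.4 pos [0.3989 0.3687 0.1917] jaw yaw 120.59 open 0.501 F [ 0.6  0.3 -1.5] T [-0.04 -0.02 -0.02] q6 -1.58
rot total deg [-0.41 -0.02  0.02] | shift after turn [-0.0483  0.1464 -0.0858] | shift before turn [-0.0483  0.1457 -0.0869] dist 0.176
```

>>> drive_tool:
  increments:
    - [-0.01,0.025,-0.0145,0,0,0,0]
    - [-0.01,0.025,-0.0145,0,0,0,0]
    - [-0.01,0.025,-0.0145,0,0,0,0]
    - [-0.01,0.025,-0.0145,0,0,0,0]
    - [-0.01,0.025,-0.0145,0,0,0,0]
    - [0,0.02,-0.0145,0,0,0,0]
    - [0,0,0,0,0,0,0]
    - [0,0,0,0,0,0,0]

```text
time_s: 69.4
eef_pos: [0.2503, 0.4482, 0.2416]
eef_rot: [0.681, -0.189, 0.682, 0.188]
wrist_force: [-0.5, 0.7, -0.1]
opening: 0.503
```

```bash
python3 nav.py .25 .45 .24 121
python3 - <<'E'
from sp import *
off=dict(top=(0,0),scene=(.0025,-.0015))
for n in('top','scene'):
    c=snap(n,n+'6.png');o=np.array(off[n]);P=cloud(c);h,s,v=hsv(c)
    H=np.array([.641,.0253])+o
    print(n,'rim',ctr(c,H,.05,.038,.046),'coll',ctr(c,H,.035,.076,.084),redang(c,H,.05,.038,.046),redang(c,H,.025,.07,.084))
    one=np.ones_like(h,bool);p=sel(c,H,.025,one,.074,.086);print(' coll top z',np.median(p[:,2]))
    for k,xy,hr in [('blue',(.494,.34),(100,130)),('green',(.446,.34),(40,85)),('orange',(.398,.34),(5,18))]:
        m=((h>=hr[0])&(h<=hr[1])&(s>150)&(np.hypot(P[...,0]-xy[0],P[...,1]-xy[1])<.05)&(P[...,2]<.03)).astype(np.uint8)
        nn,l,st,ce=cv2.connectedComponentsWithStats(m);i=1+np.argmax(st[1:,4]);q=P[l==i]
        d=np.linalg.svd(q[:,:2]-q[:,:2].mean(0),full_matrices=False)[2][0];d*=np.sign(d[1])
        print(' ',k,len(q),np.round(q.mean(0),4),'yaw',round(np.degrees(np.arctan2(d[1],d[0])),1),'origin',np.round(q.mean(0)[:2]+d*.0325,4))
    print(' dish',cv2.minAreaRect((sel(c,(.69,.34),.06,one,.02,.045)[:,:2]*1000).astype(np.float32))[0],'can',cv2.minAreaRect((sel(c,(.73,-.173),.06,one,.1,.14)[:,:2]*1000).astype(np.float32))[0],'worn',ctr(c,(.668,.177),.035,.03,.042))
E
```

```text
t 69.4 pos [0.2503 0.4482 0.2416] jaw yaw 120.93 open 0.503 F [-0.5  0.7 -0.1] T [-0.01  0.04 -0.02] q6 -1.28
rot total deg [-0.07 -0.02  0.05] | shift after turn [0.0016 0.0016 0.0007] | shift before turn [0.0016 0.0016 0.0007] dist 0.002
top rim (array([0.6421, 0.0255, 0.0444]), array([0.6412, 0.0257]), 603) coll (array([0.6398, 0.0251, 0.0248]), array([0.6398, 0.0253]), 243) (7, array([0.6752, 0.0445, 0.041 ]), np.float64(29.3)) (18, array([0.657 , 0.0356, 0.0778]), np.float64(32.7))
 coll top z 0.07917080229998091
  blue 161 [0.4938 0.3374 0.013 ] yaw 90.1 origin [0.4937 0.3699]
  green 150 [0.4447 0.336  0.0136] yaw 91.2 origin [0.444  0.3685]
  orange 187 [0.3974 0.3357 0.0127] yaw 90.6 origin [0.397  0.3682]
 dish (684.1917114257812, 332.37841796875) can (747.4415893554688, -176.54795837402344) worn (array([0.6687, 0.1771, 0.0248]), array([0.6691, 0.1775]), 214)
scene rim (array([0.6436, 0.0236, 0.0451]), array([0.6463, 0.0232]), 351) coll (array([0.6429, 0.025 , 0.0267]), array([0.6429, 0.0235]), 160) (14, array([0.6693, 0.0388, 0.042 ]), np.float64(30.2)) (28, array([0.6596, 0.0332, 0.0772]), np.float64(30.4))
 coll top z 0.08033879565895352
  blue 115 [0.4983 0.3364 0.0132] yaw 91.2 origin [0.4976 0.3689]
  green 96 [0.4496 0.3361 0.0133] yaw 92.7 origin [0.4481 0.3686]
  orange 115 [0.4018 0.3353 0.0127] yaw 91.0 origin [0.4012 0.3678]
 dish (685.09326171875, 330.71240234375) can (751.418212890625, -178.1750946044922) worn (array([0.6702, 0.1757, 0.0251]), array([0.6695, 0.1752]), 172)
```

View pics/scene6.png

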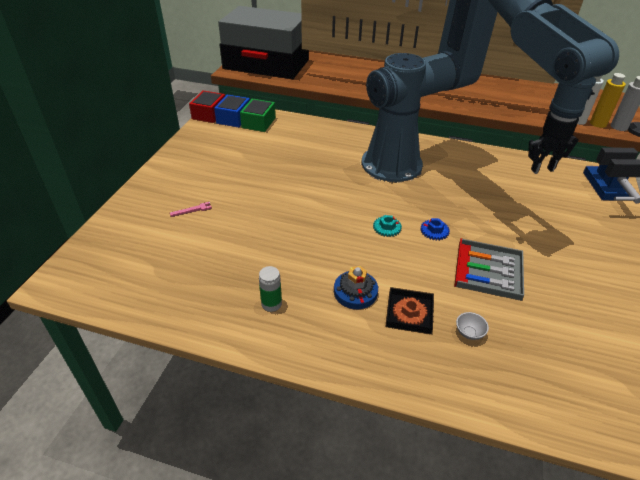

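View pics/top6.png

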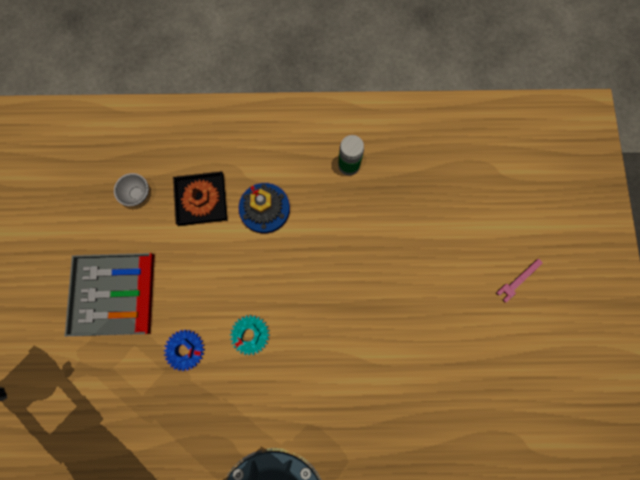

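In both pictures the worn gear is in the box (top 200,197), and the gear and collar sit on the shaft (262,203). The three spanners lie parallel in the tray (110,272 / 110,294 / 108,315) with handles at the red end. The can and dish haven't moved. Handing in.

```bash
python3 -c "
from bench import hand_in
print(hand_in())"
```

```text
the job is handed in; nothing more can be done
None
```

The job is done and handed in at about 69 s; the hand-in gives no verdict.

**What I did:** I lifted the worn gear off and laid it in the scrap box. The good gear and then the brass collar went on, each with its keyway turned to the key beforehand, and both slid down without resistance. I then laid the blue, green and orange spanners side by side in the tray.

**Last checks, from both cameras:**
- **Gear and collar:** both are within about 1–2 mm of the shaft axis. The collar's top is at 79–80 mm against 80 mm expected. Their red marks are at 29–33° against a key at about 30°.
- **Worn gear:** it lies in the box, about 3 mm from its centre.
- **Spanners:** all lie flat on the tray floor, within 2° of its axis and about 2 mm of its centre lengthwise, with handles to the red end.
- **Can and dish:** no movement beyond measuring noise of about 1 mm.
- **Arm:** parked clear, touching nothing.

**Disagreements:** the two cameras differ by a steady 2–4 mm, about what the calibration allows. I saw no sign of any part being knocked aside.

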